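# Seal a sampling cassette in the bench locking clamp

## Robot

A 6-joint arm with a two-finger parallel gripper is mounted at the origin on a cart in front of the work surface, level with it; the furniture and walls round the work are solid. World frame = base frame: x ahead of the robot, y to its left, z up, the work surface at z = 0. Lengths are in mm, angles in rad, forces in N, time in s.
With the tool pointing down it reaches from about 325 to 850 mm from the base axis. Payload 4.4 kg.
Tool frame: the origin (TCP) lies at the very end of the fingers, on their centre line; the grasp point (between the pads) lies 19 mm behind it; x points along the fingers, z is the direction in which the jaws open and shut, and the axes are right-handed (so a half turn about x gives the same grasp; the last joint's range is limited). The gripper opens to 94 mm and grips with 3 to 60 N. Pads are 16 mm wide; open, the fingers measure 119 mm over their backs; the gripper's body (75 mm by 177 mm) begins 78 mm behind the grasp point.
Start: joints at [1.113, 0.207, 1.542, -0, 1.393, -0.15], TCP at [173.665, 548.149, 170.847] pointing down, gripper open.
Joint ranges: [-2.73, 2.73], [-0.86, 2.22], [0.23, 2.46], [-1.11, 4.25], [0.08, 2.63], [-2.82, 2.82]. Speed limits (rad/s): [2.79, 2.79, 3.14, 3.14, 3.14, 3.14].

## Interface

Orientations are given as a unit quaternion [x, y, z, w].
In Python, from plant import state, grab_frame, finish_job gives the robot as it stands.
- The arm moves only by the tool servo_tool, never from a script. Its argument "deltas" is a list of rows, each a list of 6 numbers: the shift along the tool's x, y, z in cm, then the turn, a rotation vector about the tool's x, y, z in rad. A call has 1 to 8 rows; each row shifts and turns the commanded pose from where the row before left it, along the tool's axes as they then stand; what a row does not reach is not made up. A row lasts 1/8 s, in which the tool goes at most 62.5 mm and 10.7 degrees, less where a joint would pass 70% of its speed; a pose out of reach is approached as far as the arm can. A call with a gripper value outside its range is refused whole. "fingers" is the closure, from 0 (fully open) to 1 (shut), set as the call begins (left out, the last holds). The fingers move at their own pace and stop on an object; "force" is the grip in N (left out, the last holds). Time passes only in rows, so rows that do not move let the fingers close. It gives the time, the measured TCP pose, the force and the opening at its end, in the units of the state.
- state(): the state, without advancing time (a new reading comes with each control period).
- grab_frame(name): name is "scene" or "top" or "wrist"; returns a dict with "frame" (384x512x3 uint8, blue, green, red), "z_map" (384x512 float32, mm along the optical axis (not along the pixel's ray), 0 where there is no reading), "camera_matrix" (3x3 intrinsics, pixels), "T" (4x4, takes a point from camera to world coordinates). Camera axes: x right, y down, z forward; pixel columns grow to the right and rows downward; lengths in mm; the calibration is good to about 2 mm. A picture is of the moment at which its call begins.
- finish_job(): hands the job in, once; it reports no verdict.
The state is a dict: "time_s": time; "joint_positions": joint angles; "dq": joint speeds; "effort": joint torques, N m; "tool_pos": TCP position; "orientation": TCP orientation; "wrist_force": force on the tool from outside, world axes, zero at the start; "wrist_torque": the same for the moment, N m; "grip_width": finger opening in mm.
Only numpy, scipy, OpenCV 4.12 (cv2) and the standard library are available. Lean on these libraries where they do the work, as an engineer would, in place of code of your own. Each camera call takes 0.05 s, during which the arm holds its last target.

## Task

Close the bench-mounted locking clamp on the air-sampling cassette lying in its cradle: push the green handle in until it goes over centre and stays locked by itself with the cassette's two halves pressed fully together, pushing only as hard as it takes and not forcing the handle once it is against its stop. Then flick the red release lever towards the green handle so that the jaws spring open, and lay the sealed cassette in the steel tray. Do not disturb the cassettes already in the tray, the sample cup or the label roll.

Things in the scene. Friction and masses are not known exactly. Their poses are not given: they have to be found in the camera images.
- clamp: Locking C-clamp on its side, screwed to the bench by a grey plate (134 x 245 x 8 mm); linkage level, 50 mm above the bench. Origin on the bench, mid clamp. x axis: closing direction, from moving jaw and green handle (robot's side) to fixed jaw (far side); y: along the clamp towards the jaws, handles point to -y. Fixed steel handle with knurled screw at x = -28 to +22 mm, ends at y = -158 mm.
- clamp_jaw: The clamp's moving jaw: a curved steel jaw. It turns about an upright pin at clamp x = -25, y = 0 mm; a spring holds it open. Pushing the handle in drives the jaw onto the cassette.
- handle_grip (a point): Middle of the green grip, 42 mm from the handle's free end, 50 mm above the bench. Grip: bar 14 mm thick, 24 mm tall (38 to 62 mm above the bench), 105 mm long. Open, this point is at clamp x = -114 to -165, y = -148 to -177 mm, the grip slanting about 27 degrees outward; it swings in along +x about a pin at x = -57, y = 0 mm.
- handle_end (a point): Free end of the green handle, 42 mm beyond handle_grip. The push at the grip rises to 8 to 12 N, falls away over centre, and some 5 mm on comes a hard stop: locked; over 20 N there strains the clamp. The screw setting differs each time, not given: at the stop handle_grip is at y = -179, anywhere from x = -90 to -37 mm of the clamp. Let go before centre, it springs back.
- release_tab (a point): Middle of the red release lever's tab, 50 mm above the bench: upright strip 7 mm thick, 18 mm tall, 45 mm long along the clamp's y, on the +x side of the green grip with a 20 mm gap. Locked: at y = -200 mm, 29 mm further along +x than handle_grip, clear space on its +x side. Pushed along -x by 10 to 25 mm (1 to 6 N) it trips the toggle.
- clamp_release (a joint): Turn of the red release lever in the handle, rad: 0 at rest, grows as its tab is pressed towards the green grip, 0.30 at most; springs back. When it trips the toggle, handle and jaw fly open by themselves along -x of the clamp.
- jaw_pad (a point): Centre of the face of the moving jaw's round pad (26 mm across), 50 mm above the bench. Open: about clamp x = -44, y = 75 mm; on a sealed cassette x = -33 mm. The fixed pad's face is at x = +33, y = 75 mm.
- cassette: Air-sampling cassette lying in the clamp's cradle: black cylinder 32 mm across, 44 mm long, between a white cap and a clear base (eight-sided, 37 mm over corners, 11 mm long); 66 mm long when sealed; 60 g. Origin: centre of the black cylinder, 50 mm above the bench; x axis: cylinder axis, to the white cap, along the clamp's x. Cradle 20 mm wide (y), 38 mm high: fingers fit either side of it.
- cassette_gap (a joint): How far the clear base still stands off the black cylinder, m: 3 to 4.5 mm at the start, 0 when pressed home. A stiff push fit (about 15 N).
- steel_tray: Stainless tray, fixed, 262 x 400 x 47 mm; origin at the centre of its underside; floor 2 mm thick; flat inside 210 mm along x, 348 mm along y. A cassette lying in it has its axis 19 mm above the tray's underside. The half towards the robot (tray x below 0) is empty.
- done_cassette1: Sealed cassette of the same make lying in the far half (+x) of the tray, 66 mm long; origin at its centre, x along its axis.
- done_cassette2: Sealed cassette of the same make lying in the far half (+x) of the tray, 66 mm long; origin at its centre, x along its axis.
- sample_cup: Clear sample cup, 60 mm across, 62 mm tall, on the bench between the clamp and the tray; origin at the centre of its underside.
- label_roll: Roll of labels, 84 mm across, 62 mm tall, on the bench to the right of the clamp; origin at the centre of its underside.
There are look-alikes about, which are no part of the job. Leave any orange or yellow look-alike of the cassette alone.

How it is judged:
By the outcome, as a careful person would: the job done as asked, in the order asked, and still so for the second after the job is handed in, with the robot touching nothing.
It also fails if it takes over 61 s, if anything falls off the work surface, if the arm or the gripper's body presses on something with over 40 N, if the wrist force passes 120 N, or if a joint passes its speed limit or range.

## Working session

There is one attempt and no reset: what is moved stays moved. The work goes in short steps, Python scripts to look and compute and a tool call to move; the robot and the scene stay as the last step left them, time stands still between calls to the robot, and variables do not carry over. Pictures are saved under pics/ and viewed, and the job is handed in when it is done.

Besides the shell and the picture viewer there is one more tool, called after "Emit:" as name(argument=value, ...) on one line, values as JSON. servo_tool: Moves the arm, as the interface text tells. Its arguments: {"type":"object","properties":{"deltas":{"type":"array","items":{"type":"array","items":{"type":"number"}}},"fingers":{"type":"number"},"force":{"type":"number"}},"required":["deltas"]}

```bash
mkdir -p pics; ls
cat > h.py <<'E'
import numpy as np, cv2, pickle
from plant import state, grab_frame, finish_job
def shot(name,fn):
    f=grab_frame(name); pickle.dump(f,open(f'pics/{fn}.pkl','wb')); cv2.imwrite(f'pics/{fn}.png',f['frame']); return f
def load(fn): return pickle.load(open(f'pics/{fn}.pkl','rb'))
def px(f,u,v,z=None):
    K=f['camera_matrix'];T=f['T'];d=np.linalg.inv(K)@[u,v,1]
    if z is None:
        return (T@np.r_[d*f['z_map'][int(v),int(u)],1])[:3]
    o=T[:3,3];r=T[:3,:3]@d
    return o+r*(z-o[2])/r[2]
def proj(f,p):
    q=np.linalg.inv(f['T'])@np.r_[p,1];q=f['camera_matrix']@q[:3];return q[:2]/q[2]
E
python3 - <<'E'
from h import *
np.set_printoptions(precision=3,suppress=True)
for n in ['scene','top','wrist']:
    f=shot(n,n+'0'); print(n,f['T'])
print(state())
E
```

```text
pics
scene [[   0.888   -0.29     0.357    6.05 ]
 [  -0.46    -0.544    0.702 -989.7  ]
 [  -0.009   -0.788   -0.616  914.28 ]
 [   0.       0.       0.       1.   ]]
top [[   0.027   -0.998    0.049  427.658]
 [  -0.999   -0.028   -0.023   24.188]
 [   0.024   -0.048   -0.999 1551.957]
 [   0.       0.       0.       1.   ]]
wrist [[  0.302   0.925   0.233 107.114]
 [  0.953  -0.292  -0.075 569.189]
 [ -0.001   0.244  -0.97  384.947]
 [  0.      0.      0.      1.   ]]
{'time_s': 0.15, 'joint_positions': array([ 1.114,  0.207,  1.543,  0.   ,  1.394, -0.15 ]), 'dq': array([-0.001, -0.002, -0.004,  0.001,  0.003, -0.002]), 'effort': array([  0.   , -37.132, -28.181,   0.07 ,   0.033,  -0.   ]), 'tool_pos': array([173.35 , 547.526, 169.961]), 'orientation': array([-0.418,  0.571,  0.417,  0.57 ]), 'wrist_force': array([0.294, 0.464, 0.122]), 'wrist_torque': array([-0.037,  0.06 , -0.01 ]), 'grip_width': 93.91578247135973}
```

View pics/top0.png

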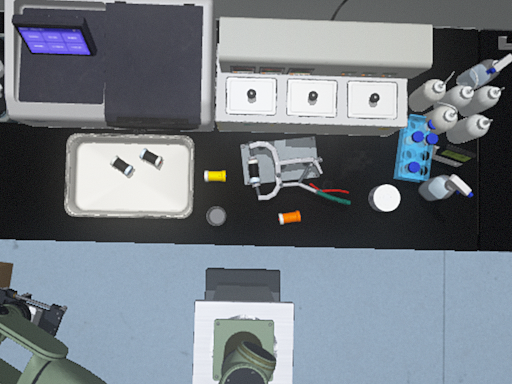

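View pics/scene0.png

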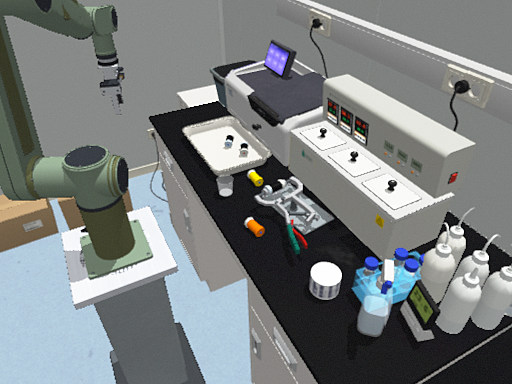

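Run:
```python
from h import *
f=load('top0')['frame']
print(f.shape)
c=f[150:350,200:420]; cv2.imwrite('pics/topcrop.png',cv2.resize(c,None,fx=3.6,fy=3,interpolation=cv2.INTER_CUBIC))
```

```text
(384, 512, 3)
```

The top view shows the clamp at about (280,168), its handles pointing right (-y), the tray at (130,175), the cup at (216,215) and the roll at (384,198). Yellow and orange decoys are at (215,176) and (290,217).

Run:
```python
from h import *
np.set_printoptions(precision=1,suppress=True)
F=load('top0');f=F['frame']
c=f[125:225,225:365]; cv2.imwrite('pics/topcrop.png',cv2.resize(c,(784,560),interpolation=cv2.INTER_CUBIC))
for u,v in [(67,135),(193,135),(67,214),(193,214),(130,175)]: print(u,v,px(F,u,v,47 if u!=130 else 2))
for u,v in [(216,215),(384,198)]: print(px(F,u,v,62))
F=load('scene0');f=F['frame']
c=f[165:265,230:350]; cv2.imwrite('pics/scenecrop.png',cv2.resize(c,(720,600),interpolation=cv2.INTER_CUBIC))
```

```text
67 135 [664.  571.4  47. ]
193 135 [676.1 177.6  47. ]
67 214 [416.8 560.3  47. ]
193 214 [427.2 169.5  47. ]
130 175 [547.4 380.6   2. ]
[426.1  96.9  62. ]
[ 493.3 -427.1   62. ]
```

View pics/topcrop.png

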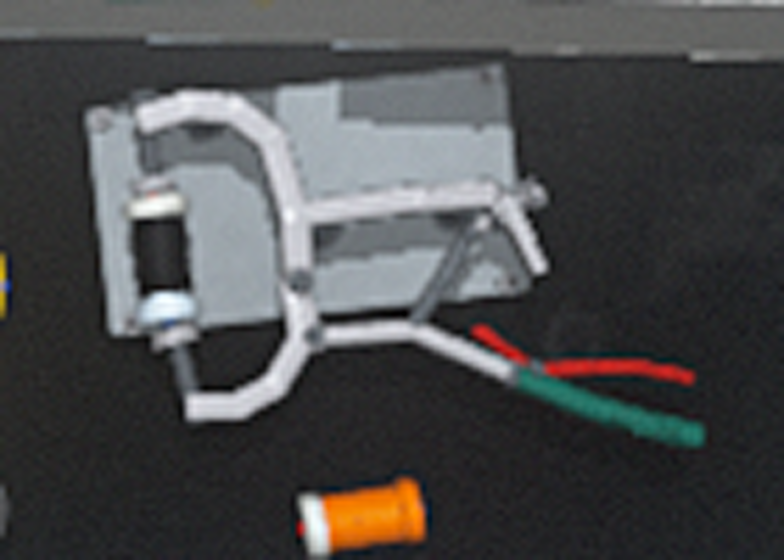

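View pics/scenecrop.png

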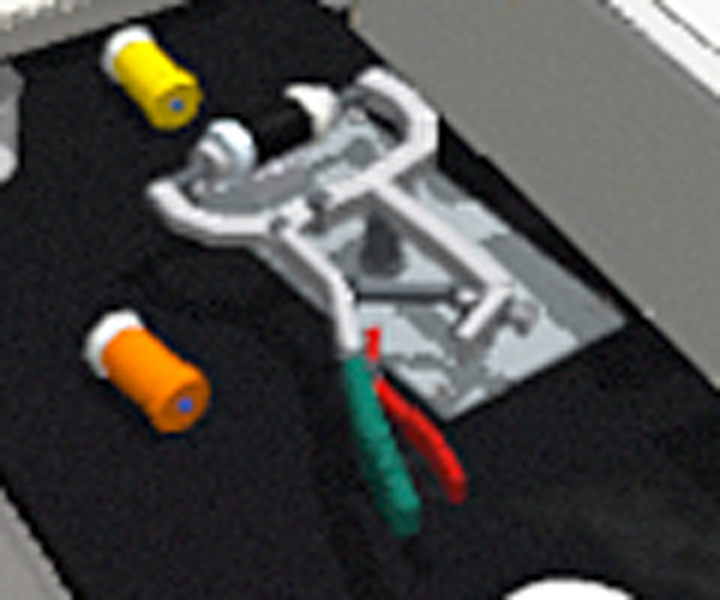

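View pics/wrist0.png

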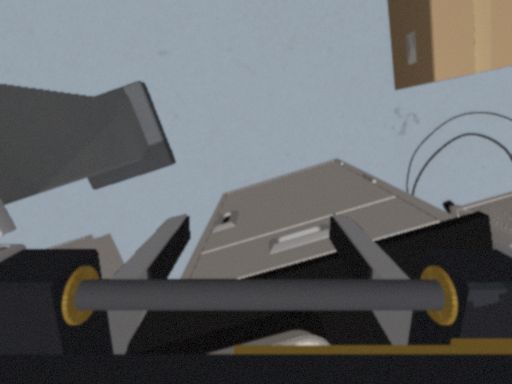

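```bash
cat >> h.py <<'E'
def top(n,z,F=None):
    F=F or load('top0'); return px(F,225+n[0]/5.6,125+n[1]/5.6,z)
E
python3 - <<'E'
from h import *
np.set_printoptions(precision=1,suppress=True)
F=load('top0')
pl=[top(p,8)[:2] for p in [(88,108),(503,66),(530,290),(108,335)]]
print('plate',pl,[np.linalg.norm(pl[i]-pl[(i+1)%4]) for i in range(4)])
P={'jawpin':((301,281),60),'hpin':((314,333),60),'capend':((158,193),50),'baseend':((168,310),50),'black1':((160,215),64),'black2':((164,288),64),'gripend':((703,437),62),'grip0':((515,377),62),'tabend':((692,379),59),'tab0':((560,366),59)}
Q={k:top(*v) for k,v in P.items()}
for k,v in Q.items():print(k,v, top((P[k][0]),None))
# fit yaw from plate
a=pl[0]-pl[1];b=pl[3]-pl[2];c=pl[0]-pl[3];d=pl[1]-pl[2]
for v in(a,b):print('y dir yaw',np.degrees(np.arctan2(-v[0],v[1])))
for v in(c,d):print('x dir yaw',np.degrees(np.arctan2(v[1],v[0])))
v=(Q['jawpin']-Q['hpin']);print('pins',np.linalg.norm(v[:2]),np.degrees(np.arctan2(v[1],v[0])))
v=(Q['capend']-Q['baseend']);print('cass',np.linalg.norm(v[:2]),np.degrees(np.arctan2(v[1],v[0])))
E
```

```text
plate [array([657. ,  26.4]), array([ 688.8, -214.1]), array([ 558.7, -232.4]), array([525.7,  11.3])] [np.float64(242.57445299783748), np.float64(131.4185679809338), np.float64(245.85893128452818), np.float64(132.1505159376869)]
jawpin [555.7 -95.3  60. ] [ 427.7   24.2 1552. ]
hpin [ 526.8 -103.2   60. ] [ 526.5 -102.9   63.4]
capend [603.9 -14.3  50. ] [602.  -13.9  66. ]
baseend [538.1 -21.7  50. ] [536.5 -21.1  70.6]
black1 [589.9 -15.4  64. ] [589.4 -15.3  69. ]
black2 [549.2 -18.7  64. ] [549.3 -18.7  62.7]
gripend [ 474.6 -322.    62. ] [ 476.5 -335.9    2. ]
grip0 [ 505.2 -216.    62. ] [ 505.1 -215.6   64.3]
tabend [ 507.  -315.9   59. ] [ 507.2 -316.7   55.7]
tab0 [ 512.2 -241.6   59. ] [ 512.3 -241.7   58.6]
y dir yaw 7.544951279616291
y dir yaw 7.712306474079439
x dir yaw 6.591550419026513
x dir yaw 8.017797372791533
pins 29.972338692965256 15.40366437715581
cass 66.20804051934032 6.381246147279265
```

```bash
cat >> h.py <<'E'
from scipy.spatial.transform import Rotation as R
O=np.array([581,-93,0.]);YAW=np.radians(7.5)
CX=np.array([np.cos(YAW),np.sin(YAW),0]);CY=np.array([-np.sin(YAW),np.cos(YAW),0])
def cl(x,y,z=0): return O+x*CX+y*CY+[0,0,z]
def tocl(p): d=np.asarray(p)-O; return np.array([d@CX,d@CY,d[2]])
def go(target,zdir=None,st=None):
    """total delta from measured pose: first the shift in the present tool frame (cm), then turn about tool x"""
    st=st or state();Rm=R.from_quat(st['orientation'])
    d=Rm.inv().apply(np.asarray(target)-st['tool_pos'])/10
    out=[d.round(2)]
    if zdir is not None:
        x=np.array([0,0,-1.]);z=np.array(zdir)/np.linalg.norm(zdir);y=np.cross(z,x)
        out.append((Rm.inv()*R.from_matrix(np.c_[x,y,z])).as_rotvec().round(3))
    return out
E
python3 - <<'E'
from h import *
np.set_printoptions(precision=3,suppress=True)
s=state();print(R.from_quat(s['orientation']).as_matrix())
for z in(CY,-CY): print(go(cl(-150,-175,170),z))
E
```

```text
[[-0.001 -0.953  0.302]
 [-0.002  0.302  0.953]
 [-1.     0.    -0.002]]
[array([  0.11, -52.04, -70.96]), array([-0.438, -0.002, -0.001])]
[array([  0.11, -52.04, -70.96]), array([ 2.704, -0.001,  0.002])]
```

Emit:
servo_tool(deltas=[[0,0,0,-0.146,0,0],[0,0,0,-0.146,0,0],[0,0,0,-0.146,0,0],[0,-2.5,-4.8,0,0,0],[0,-2.5,-4.8,0,0,0],[0,-2.5,-4.8,0,0,0],[0,-2.5,-4.8,0,0,0],[0,-2.5,-4.8,0,0,0]], fingers=1, force=30)

```text
time_s: 1.15
tool_pos: [329.6, 325.0, 170.7]
orientation: [0.532, -0.466, -0.532, -0.466]
wrist_force: [0.6, 0.2, -0.1]
grip_width: 17.5
```

Run:
```python
from h import *
np.set_printoptions(precision=3,suppress=True)
s=state();print(s['time_s'],s['tool_pos'],s['wrist_force'],s['grip_width'])
print(go(cl(-150,-178,170),CY))
```

```text
1.15 [329.558 324.979 170.69 ] [ 0.577  0.218 -0.083] 17.486882623399048
[array([  0.07,  -4.43, -62.53]), array([ 0.001, -0.   ,  0.   ])]
```

Emit:
servo_tool(deltas=[[0,-0.5,-6.0,0,0,0],[0,-0.5,-6.0,0,0,0],[0,-0.5,-6.0,0,0,0],[0,-0.5,-6.0,0,0,0],[0,-0.5,-6.0,0,0,0],[0,-0.5,-6.0,0,0,0],[0,-0.5,-6.0,0,0,0],[0,-0.5,-6.0,0,0,0]])

```text
time_s: 2.15
tool_pos: [431.4, -146.1, 170.8]
orientation: [0.532, -0.466, -0.531, -0.466]
wrist_force: [1.1, 0.7, 0.7]
grip_width: 0.6
```

Run:
```python
from h import *
np.set_printoptions(precision=3,suppress=True)
shot('wrist','w1')
s=state();print(s['time_s'],s['tool_pos'],s['wrist_force'],s['grip_width'])
print(go(cl(-150,-178,170),CY))
```

```text
2.2 [ 432.886 -153.493  171.164] [ 1.546 -4.944 -0.102] 0.9256984536572864
[array([  0.21,  -0.54, -13.73]), array([-0.005, -0.007,  0.001])]
```

View pics/w1.png

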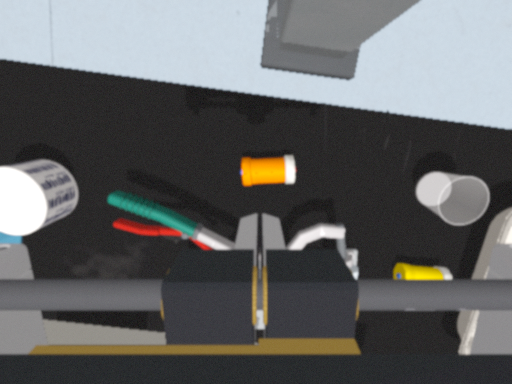

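The wrist view shows the green grip running from (112,199) to (195,232), the red lever below it, the orange decoy at (268,171) and the closed fingers at (262,235).

Run:
```python
from h import *
np.set_printoptions(precision=1,suppress=True)
F=load('w1')
for u,v in [(112,199),(195,231),(150,214),(118,226),(262,235),(268,171)]:
    p=px(F,u,v); q=px(F,u,v,62); print((u,v),p,tocl(p),tocl(q))
e=top((703,437),62);print('top end',tocl(e),tocl(top((515,377),62)))
print('orange',tocl(px(load('top0'),290,217,15)))
```

```text
(112, 199) [ 476.3 -315.7   63.9] [-132.9 -207.1   63.9] [-132.3 -208.1   62. ]
(195, 231) [ 503.5 -215.3   64.9] [ -92.8 -111.1   64.9] [ -91.6 -111.8   62. ]
(150, 214) [ 489.2 -270.5   64. ] [-114.2 -164.    64. ] [-113.5 -164.8   62. ]
(118, 226) [ 511.1 -309.9   60.7] [ -97.6 -205.9   60.7] [ -98.1 -205.2   62. ]
(262, 235) [ 424.4 -145.5  238.9] [-162.1  -31.6  238.9] [-86.3 -29.8  62. ]
(268, 171) [ 424.4 -136.    33.9] [-160.9  -22.2   33.9] [-166.  -23.   62.]
top end [-135.4 -213.1   62. ] [ -91.2 -112.    62. ]
orange [-159.7  -24.6   15. ]
```

Emit:
servo_tool(deltas=[[0,0,-4.6,0,0,0],[0,0,-4.6,0,0,0],[0,0,-4.4,0,0,0],[3.4,0,0,0,0,0],[3.4,0,0,0,0,0],[3.4,0,0,0,0,0],[3.3,0,0,0,0,0],[0,0,0,0,0,0]])

```text
time_s: 3.2
tool_pos: [446.6, -276.3, 32.8]
orientation: [-0.529, 0.466, 0.534, 0.466]
wrist_force: [0.2, 0.5, -0.3]
grip_width: 0.4
```

Run:
```python
from h import *
np.set_printoptions(precision=3,suppress=True)
s=state();print(s['time_s'],tocl(s['tool_pos']),s['wrist_force'],s['grip_width'])
print(go(cl(-140,-176,35),CY))
```

```text
3.2 [-157.178 -164.236   32.815] [ 0.181  0.462 -0.32 ] 0.4007073823309178
[array([-0.23, -1.72, -1.18]), array([ 0.   ,  0.006, -0.005])]
```

Emit:
servo_tool(deltas=[[0,0,-1.3,0,0,0],[-0.2,-1.0,0,0,0,0],[0,-0.5,0,0,0,0],[0,0,0,0,0,0]])

```text
time_s: 3.7
tool_pos: [466.8, -290.1, 38.7]
orientation: [0.532, -0.466, -0.531, -0.466]
wrist_force: [0.2, -0.2, 0.3]
grip_width: 0.5
```

```bash
cat > s.py <<'E'
from h import *
np.set_printoptions(precision=2,suppress=True)
s=state();f=s['wrist_force'];print(s['time_s'],'cl',tocl(s['tool_pos']),'F',f@CX,f@CY,f[2],s['grip_width'])
E
python3 s.py
```

```text
3.7 cl [-138.93 -180.47   38.66] F 0.12402080481328259 -0.2246256202526272 0.2891637857374009 0.5020724467900078
```

Emit:
servo_tool(deltas=[[0.4,-0.2,0.3,0,0,0],[0,-0.3,0,0,0,0]])

```text
time_s: 3.95
tool_pos: [469.8, -285.3, 33.2]
orientation: [-0.531, 0.466, 0.532, 0.466]
wrist_force: [-0.2, -0.1, 0.5]
grip_width: 0.5
```

Emit:
servo_tool(deltas=[[0,-0.4,0,0,0,0],[0,0,0,0,0,0]])

```text
time_s: 4.2
tool_pos: [474.7, -285.7, 33.9]
orientation: [0.532, -0.466, -0.532, -0.466]
wrist_force: [-0.7, -0.0, -0.0]
grip_width: 0.4
```

```bash
python3 s.py
```

```text
4.2 cl [-130.56 -177.2    33.9 ] F -0.7396588352945537 0.08708577450157555 -0.035101170221514114 0.445770549050704
```

Emit:
servo_tool(deltas=[[0,-0.4,0,0,0,0],[0,-0.2,0,0,0,0]])

```text
time_s: 4.45
tool_pos: [480.6, -285.0, 33.9]
orientation: [0.532, -0.466, -0.532, -0.466]
wrist_force: [0.1, -0.4, -0.2]
grip_width: 0.9
```

Emit:
servo_tool(deltas=[[0,-0.3,0,0,0,0],[0,-0.2,0,0,0,0]])

```text
time_s: 4.7
tool_pos: [485.5, -284.2, 33.9]
orientation: [0.532, -0.466, -0.532, -0.466]
wrist_force: [0.1, -0.5, -0.4]
grip_width: 0.1
```

Emit:
servo_tool(deltas=[[0,-0.3,0,0,0,0],[0,-0.2,0,0,0,0]])

```text
time_s: 4.95
tool_pos: [490.4, -283.6, 33.9]
orientation: [0.532, -0.466, -0.532, -0.466]
wrist_force: [0.6, -0.0, -0.5]
grip_width: 0.4
```

```bash
python3 s.py
```

```text
4.95 cl [-114.7  -177.13   33.87] F 0.5453812130297058 -0.08406554557477104 -0.518053650289073 0.3623288713869686
```

Run:
```python
from h import *
f=shot('wrist','w2')['frame']
g=shot('scene','s2')['frame']
a=cv2.resize(f[150:300,60:320],(780,450),interpolation=cv2.INTER_CUBIC);cv2.imwrite('pics/w2c.png',a)
a=cv2.resize(g[165:265,230:350],(720,600),interpolation=cv2.INTER_CUBIC);cv2.imwrite('pics/s2c.png',a)
```

```text
(no output)
```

View pics/w2c.png

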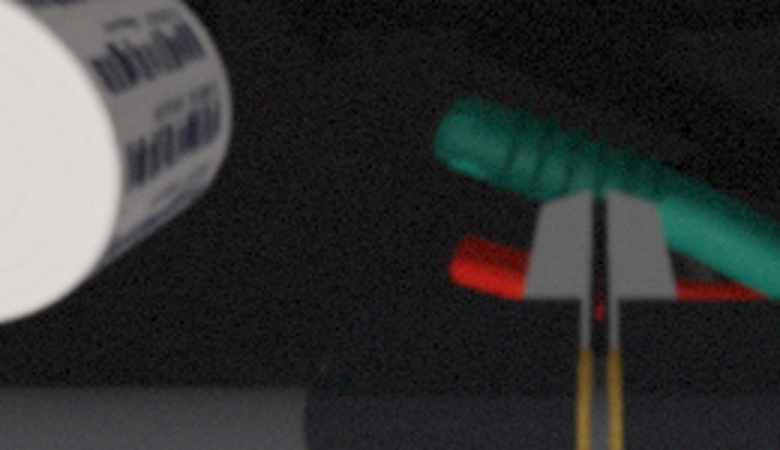

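View pics/s2c.png

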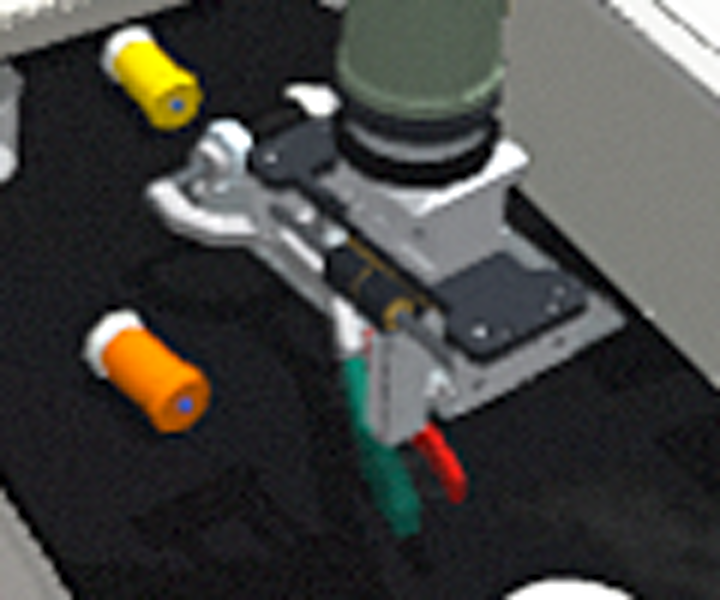

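Run:
```python
from h import *
np.set_printoptions(precision=1,suppress=True)
s=state();t=s['tool_pos']
W=load('w2');S=load('s2')
a=proj(W,t);print('w',a,((a-[60,150])*3));a=proj(S,t);print('s',a,(a-[230,165])*6)
for u,v in [(560,215),(630,205),(560,280),(500,150),(700,220),(700,290)]:
    p=px(W,60+u/3,150+v/3);print((u,v),p,tocl(p))
for u,v in [(385,430),(395,360),(405,510),(360,400),(375,432)]:
    p=px(S,230+u/6,165+v/6);print('s',(u,v),p,tocl(p))
print(tocl(t),s['time_s'])
```

```text
w [259.3 208.9] [598.  176.8]
s [294.  245.3] [383.9 481.9]
(560, 215) [ 483.3 -292.4   84.6] [-122.9 -184.9   84.6]
(630, 205) [ 481.3 -278.    79. ] [-123.  -170.4   79. ]
(560, 280) [ 483.  -291.1  116. ] [-123.  -183.6  116. ]
(500, 150) [ 477.4 -307.7   63.9] [-130.7 -199.3   63.9]
(700, 220) [ 488.6 -259.8   62.5] [-113.4 -153.4   62.5]
(700, 290) [ 510.2 -255.3   53.5] [ -91.4 -151.7   53.5]
s (385, 430) [ 483.7 -291.3   80.9] [-122.4 -183.9   80.9]
s (395, 360) [ 487.5 -290.1  125.6] [-118.4 -183.2  125.6]
s (405, 510) [ 475.5 -325.2   59.6] [-134.9 -216.5   59.6]
s (360, 400) [ 495.2 -249.9   60.9] [-105.5 -144.3   60.9]
s (375, 432) [ 489.5 -274.    61.6] [-114.4 -167.5   61.6]
[-114.7 -177.1   33.9] 5.05
```

Run:
```python
from h import *
np.set_printoptions(precision=1,suppress=True)
t0=np.array([173.35 , 547.526, 169.961])
W=load('wrist0')
for u,v in [(185,219),(178,223),(183,230),(160,260),(336,219),(345,228)]:
    p=px(W,u,v);print((u,v),p-t0)
S=load('scene0');a=proj(S,t0);print('scene tcp',a)
W=load('w1');t=np.array([432.886,-153.493,171.164])
for u,v in [(250,217),(275,217),(245,230),(262,225)]:
    p=px(W,u,v);print((u,v),p-t)
W=load('w2');t=state()['tool_pos']
for u,v in [(250,216),(275,216),(253,215),(272,215)]:
    p=px(W,u,v);print((u,v),p-t)
f=S['frame'];cv2.imwrite('pics/s0g.png',cv2.resize(f[40:130,80:170],(600,600),interpolation=cv2.INTER_CUBIC))
print((a-[80,40])*600/90)
```

```text
(185, 219) [-20.8 -43.6  41.4]
(178, 223) [-22.7 -44.2  53. ]
(183, 230) [-17.6 -42.9  53.2]
(160, 260) [-18.9 -42.6  93.6]
(336, 219) [ 7.  49.1 45.4]
(345, 228) [ 6.8 50.1 61.9]
scene tcp [120.8 116.6]
(250, 217) [-9.2  0.4 42.8]
(275, 217) [  62.6   38.6 -171.1]
(245, 230) [-8.5 -1.8 63.6]
(262, 225) [-8.6  8.1 52.9]
(250, 216) [-7.6 -7.1 40.9]
(275, 216) [-5.4 10.3 28.3]
(253, 215) [-7.7 -5.2 38.5]
(272, 215) [-5.7  8.2 27.8]
[271.8 510.4]
```

View pics/s0g.png

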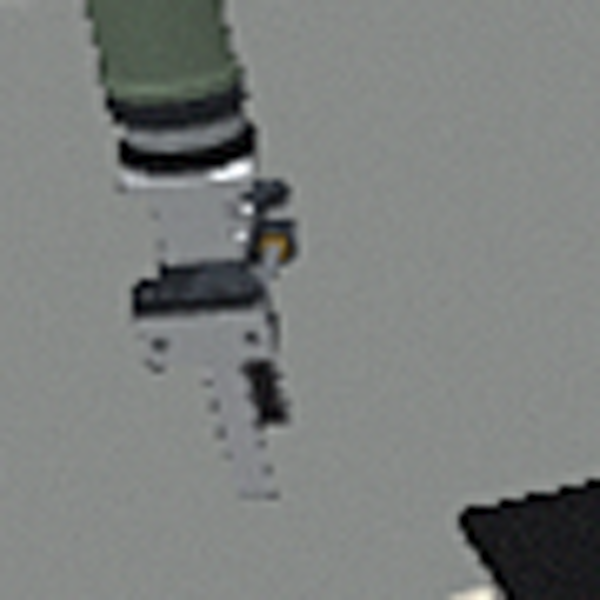

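Emit:
servo_tool(deltas=[[0,2.0,0,0,0,0],[0,3.0,0,0,0,0],[0,0,0,0,0,0]])

```text
time_s: 5.42
tool_pos: [439.1, -289.9, 33.5]
orientation: [-0.531, 0.467, 0.532, 0.467]
wrist_force: [0.9, -1.1, -0.2]
grip_width: 0.2
```

```bash
python3 s.py
python3 - <<'E'
from h import *
np.set_printoptions(precision=1,suppress=True)
t=state()['tool_pos']
f=shot('wrist','w3');g=shot('scene','s3')
a=cv2.resize(f['frame'][150:300,60:320],(780,450),interpolation=cv2.INTER_CUBIC);cv2.imwrite('pics/w3c.png',a)
a=cv2.resize(g['frame'][165:265,230:350],(720,600),interpolation=cv2.INTER_CUBIC);cv2.imwrite('pics/s3c.png',a)
a=proj(f,t);print((a-[60,150])*3);a=proj(g,t);print((a-[230,165])*6)
E
```

```text
5.425 cl [-166.36 -176.67   33.54] F 0.728381070943509 -1.208549271120708 -0.16278284326174502 0.24893029204638542
[598.  176.7]
[303.1 525.1]
```

View pics/w3c.png

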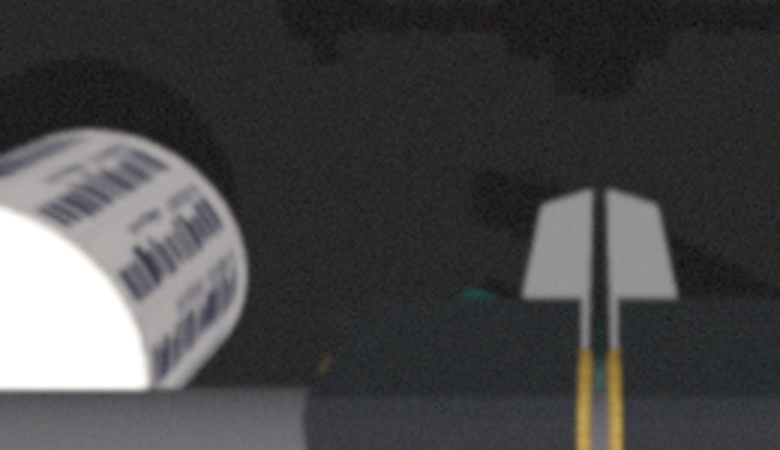

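View pics/s3c.png

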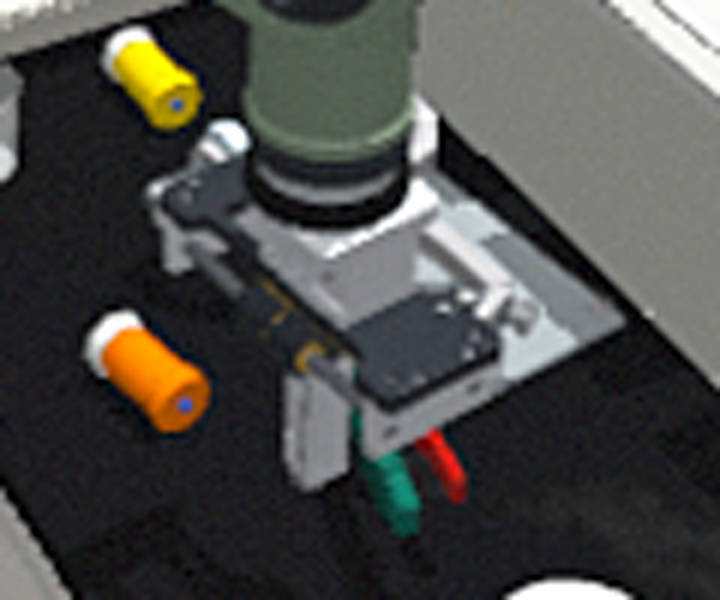

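Run:
```python
from h import *
np.set_printoptions(precision=1,suppress=True)
t=state()['tool_pos'];print(t, load('scene0')['camera_matrix'][0,0],load('wrist0')['camera_matrix'][0,0])
g=load('s3')
for u in (295,303,310,318,330):
  for v in (450,470,478,484,488):
    p=px(g,230+u/6,165+v/6);print((u,v),p-t,end=' ')
  print()
f=load('w3')
for u in (248,255,270,275):
  print([ (v,(px(f,u,v)-t).round(0).tolist()) for v in (212,213,214,216,218)])
```

```text
[ 441.2 -290.4   34.1] 394.62192381203096 283.3726476228498
(295, 450) [-7.6  1.8 54.1] (295, 470) [-7.5  1.2 40.6] (295, 478) [-6.7  2.3 33.7] (295, 484) [ 26.9  57.1 -37. ] (295, 488) [ 25.5  54.6 -37.1] 
(303, 450) [-6.6 -4.1 58.8] (303, 470) [-5.8 -3.5 44.1] (303, 478) [-6.7 -5.2 40.5] (303, 484) [-6.4 -4.9 35.9] (303, 488) [ 27.7  50.1 -34. ] 
(310, 450) [-3.3 -5.1 58.2] (310, 470) [-4.6 -7.9 47.5] (310, 478) [ -6.9 -11.9  46.7] (310, 484) [ -6.  -10.8  41.2] (310, 488) [ -5.6 -10.3  37.8] 
(318, 450) [ -5.2 -15.4  68.3] (318, 470) [ -4.7 -15.3  54.3] (318, 478) [ -4.7 -15.7  49.2] (318, 484) [ -4.7 -16.   45.3] (318, 488) [ 35.9  48.4 -36.4] 
(330, 450) [  2.7 -13.7  63. ] (330, 470) [  2.3 -15.2  50.9] (330, 478) [  3.7 -13.3  42.9] (330, 484) [ 42.9  47.6 -36.1] (330, 488) [ 41.   44.5 -35.4] 
[(212, [12.0, -8.0, -32.0]), (213, [14.0, -8.0, -34.0]), (214, [15.0, -8.0, -34.0]), (216, [-9.0, -8.0, 40.0]), (218, [-9.0, -8.0, 43.0])]
[(212, [12.0, -2.0, -33.0]), (213, [13.0, -2.0, -33.0]), (214, [-10.0, -3.0, 37.0]), (216, [-10.0, -3.0, 41.0]), (218, [-10.0, -3.0, 44.0])]
[(212, [10.0, 12.0, -34.0]), (213, [11.0, 12.0, -32.0]), (214, [12.0, 12.0, -33.0]), (216, [-11.0, 6.0, 40.0]), (218, [-11.0, 6.0, 43.0])]
[(212, [9.0, 16.0, -32.0]), (213, [11.0, 17.0, -33.0]), (214, [11.0, 17.0, -32.0]), (216, [14.0, 17.0, -35.0]), (218, [-12.0, 9.0, 44.0])]
```

Emit:
servo_tool(deltas=[[1.0,0,0,0,0,0],[1.0,0,0,0,0,0],[0.9,0,0,0,0,0],[0,0,0,0,0,0]])

```text
time_s: 6.02
tool_pos: [439.8, -289.2, 3.4]
orientation: [-0.531, 0.466, 0.533, 0.466]
wrist_force: [-0.2, 0.5, 0.6]
grip_width: 0.4
```

```bash
python3 s.py
python3 - <<'E'
from h import *
np.set_printoptions(precision=1,suppress=True)
t=state()['tool_pos']
g=shot('scene','s4')
a=cv2.resize(g['frame'][165:265,230:350],(720,600),interpolation=cv2.INTER_CUBIC);cv2.imwrite('pics/s4c.png',a)
a=proj(g,t);print((a-[230,165])*6)
E
```

```text
6.025 cl [-165.56 -176.05    3.39] F -0.15799911065669403 0.5062367109970184 0.5923047377349495 0.4307644073718673
[302.  564.5]
```

View pics/s4c.png

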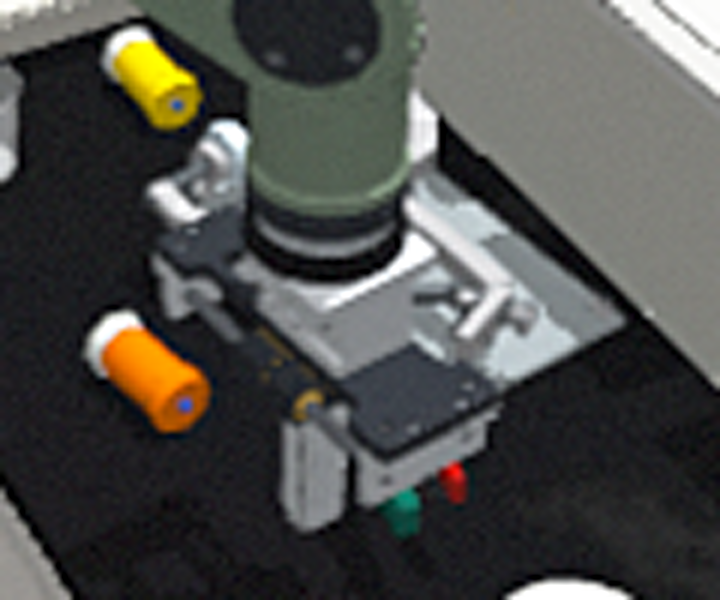

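Run:
```python
from h import *
np.set_printoptions(precision=1,suppress=True)
g=load('s4')
for q in [(300,500),(305,522),(335,500),(370,490),(370,500),(420,482),(480,440),(490,445),(180,300),(175,310),(400,520),(455,480)]:
    p=px(g,230+q[0]/6,165+q[1]/6);print(q,p[2],tocl(p))
```

```text
(300, 500) 58.05911237431985 [-171.9 -180.2   58.1]
(305, 522) 45.86520943706853 [-171.6 -184.5   45.9]
(335, 500) 59.78686627191337 [-158.9 -191.5   59.8]
(370, 490) 147.06172350910788 [-196.4 -259.3  147.1]
(370, 500) 141.11812290511875 [-196.4 -259.8  141.1]
(420, 482) -1.521955598987347 [ -76.  -162.7   -1.5]
(480, 440) 137.86529155847506 [-129.5 -257.3  137.9]
(490, 445) 2.7966483790330585 [ -30.6 -166.4    2.8]
(180, 300) 145.8735739196734 [-191.2 -105.6  145.9]
(175, 310) 144.69840765106346 [-196.7 -109.1  144.7]
(400, 520) 52.02548571858131 [-136.3 -214.9   52. ]
(455, 480) 52.634594062133715 [ -97.  -210.3   52.6]
```

Run:
```python
from h import *
np.set_printoptions(precision=1,suppress=True)
g=load('scene0');t0=np.array([173.35 , 547.526, 169.961])
for q in [(245,470),(258,480),(258,488),(268,492),(250,400)]:
    p=px(g,80+q[0]*.15,40+q[1]*.15);print(q,p-t0)
```

```text
(245, 470) [-15.6 -60.   57.1]
(258, 480) [-10.1 -61.2  49.9]
(258, 488) [-10.2 -52.7  41.1]
(268, 492) [ -6.8 -66.4  43.8]
(250, 400) [ -3.8 -61.6  98.5]
```

The picture and the missing contact force agree. The real fingertips end about 37 mm above the reported TCP, and the body bottom is offset by the same amount. I'll carry that offset and lower a little more.

Emit:
servo_tool(deltas=[[0.5,0,0,0,0,0],[0,-1.0,0,0,0,0],[0,-1.0,0,0,0,0],[0,-0.4,0,0,0,0],[0,0,0,0,0,0]])

```text
time_s: 6.7
tool_pos: [464.5, -287.0, -0.1]
orientation: [-0.532, 0.466, 0.532, 0.466]
wrist_force: [-1.4, -1.1, 0.9]
grip_width: 0.5
```

Emit:
servo_tool(deltas=[[0,-0.4,0,0,0,0],[0,-0.2,0,0,0,0]])

```text
time_s: 6.95
tool_pos: [470.0, -286.4, -0.2]
orientation: [-0.531, 0.466, 0.532, 0.466]
wrist_force: [-3.2, -1.8, 0.6]
grip_width: 0.6
```

Emit:
servo_tool(deltas=[[0,-0.3,0,0,0,0],[0,-0.2,0,0,0,0]])

```text
time_s: 7.2
tool_pos: [475.2, -285.7, -0.2]
orientation: [-0.532, 0.466, 0.532, 0.466]
wrist_force: [-3.8, -2.6, 0.8]
grip_width: 0.2
```

```bash
python3 s.py
```

```text
7.2 cl [-130.   -177.24   -0.2 ] F -4.107473876665338 -2.081175167565936 0.8006327481653597 0.23772103342077897
```

Emit:
servo_tool(deltas=[[0,-0.3,0,0,0,0],[0,-0.2,0,0,0,0]])

```text
time_s: 7.45
tool_pos: [478.9, -285.4, -0.4]
orientation: [-0.531, 0.467, 0.532, 0.465]
wrist_force: [-7.6, -3.1, 1.3]
grip_width: 0.4
```

Emit:
servo_tool(deltas=[[0,-0.3,0,0,0,0],[0,-0.2,0,0,0,0]])

```text
time_s: 7.7
tool_pos: [483.3, -285.0, -0.5]
orientation: [-0.531, 0.467, 0.533, 0.465]
wrist_force: [-8.0, -2.8, 0.6]
grip_width: 0.4
```

Emit:
servo_tool(deltas=[[0,-0.2,0,0,0,0],[0,-0.2,0,0,0,0]])

```text
time_s: 7.95
tool_pos: [486.7, -284.7, -0.7]
orientation: [-0.531, 0.467, 0.533, 0.465]
wrist_force: [-9.7, -5.8, 2.2]
grip_width: 0.6
```

```bash
python3 s.py
```

```text
7.95 cl [-118.46 -177.72   -0.66] F -10.372617101475159 -4.519984913038863 2.196495740163442 0.559781326878622
```

Emit:
servo_tool(deltas=[[0,-0.2,0,0,0,0],[0,0,0,0,0,0]])

```text
time_s: 8.2
tool_pos: [488.8, -284.5, -0.7]
orientation: [-0.531, 0.467, 0.533, 0.465]
wrist_force: [-8.2, -5.3, 1.2]
grip_width: 0.5
```

Emit:
servo_tool(deltas=[[0,-0.2,0,0,0,0],[0,0,0,0,0,0]])

```text
time_s: 8.45
tool_pos: [490.5, -284.2, -0.8]
orientation: [-0.531, 0.468, 0.533, 0.465]
wrist_force: [-8.9, -5.8, 0.5]
grip_width: 0.2
```

```bash
python3 s.py
```

```text
8.45 cl [-114.65 -177.8    -0.79] F -9.55014767762206 -4.610685069478811 0.5140398377542179 0.1636154913974874
```

Emit:
servo_tool(deltas=[[0,-0.2,0,0,0,0],[0,0,0,0,0,0]])

```text
time_s: 8.7
tool_pos: [492.5, -284.1, -0.8]
orientation: [-0.531, 0.468, 0.533, 0.465]
wrist_force: [-8.8, -5.6, 0.7]
grip_width: 0.3
```

Emit:
servo_tool(deltas=[[0,-0.2,0,0,0,0],[0,0,0,0,0,0]])

```text
time_s: 8.95
tool_pos: [494.7, -283.9, -0.8]
orientation: [-0.531, 0.468, 0.533, 0.465]
wrist_force: [-9.3, -5.6, -0.1]
grip_width: 0.4
```

Emit:
servo_tool(deltas=[[0,-0.2,0,0,0,0],[0,0,0,0,0,0]])

```text
time_s: 9.2
tool_pos: [496.7, -283.5, -0.8]
orientation: [-0.531, 0.467, 0.533, 0.465]
wrist_force: [-7.3, -5.5, 0.6]
grip_width: 0.4
```

```bash
python3 s.py
```

```text
9.2 cl [-108.4  -177.85   -0.85] F -7.952231401618667 -4.47780981200531 0.5654809280142852 0.3878838978663611
```

Emit:
servo_tool(deltas=[[0,-0.2,0,0,0,0],[0,0,0,0,0,0]])

```text
time_s: 9.45
tool_pos: [498.9, -283.2, -0.8]
orientation: [-0.531, 0.467, 0.533, 0.465]
wrist_force: [-7.4, -5.6, 0.2]
grip_width: 0.3
```

Emit:
servo_tool(deltas=[[0,-0.2,0,0,0,0],[0,0,0,0,0,0]])

```text
time_s: 9.7
tool_pos: [501.0, -282.9, -0.9]
orientation: [-0.531, 0.467, 0.533, 0.465]
wrist_force: [-7.3, -5.4, -0.7]
grip_width: 0.7
```

```bash
python3 s.py
python3 - <<'E'
from h import *
g=shot('scene','s5')
a=cv2.resize(g['frame'][165:265,230:350],(720,600),interpolation=cv2.INTER_CUBIC);cv2.imwrite('pics/s5c.png',a)
E
```

```text
9.7 cl [-104.13 -177.8    -0.89] F -7.915416962130167 -4.417231375415486 -0.7147794644375197 0.6968523434078182
```

View pics/s5c.png

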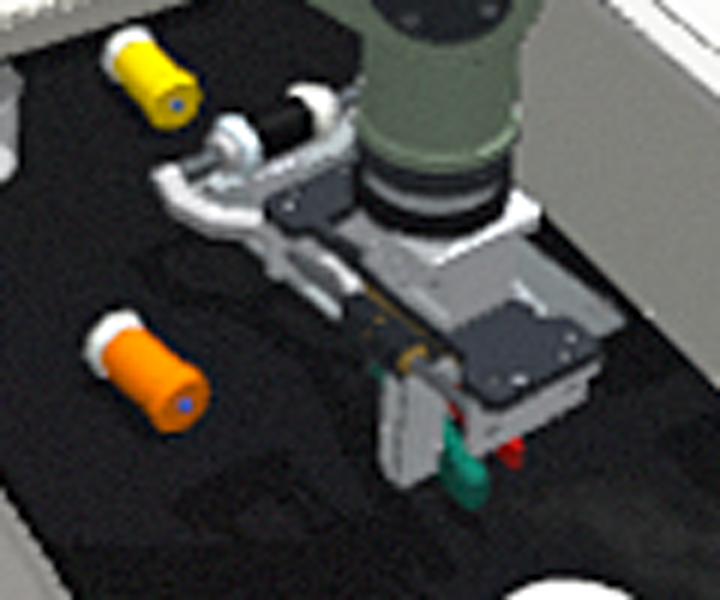

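Emit:
servo_tool(deltas=[[0,-0.2,0,0,0,0],[0,0,0,0,0,0]])

```text
time_s: 10.0
tool_pos: [502.9, -282.6, -0.9]
orientation: [-0.531, 0.467, 0.533, 0.465]
wrist_force: [-6.0, -5.7, -0.8]
grip_width: 0.2
```

Emit:
servo_tool(deltas=[[0,-0.2,0,0,0,0],[0,0,0,0,0,0]])

```text
time_s: 10.25
tool_pos: [504.9, -282.4, -1.0]
orientation: [-0.531, 0.467, 0.533, 0.465]
wrist_force: [-6.9, -4.8, -0.6]
grip_width: 0.6
```

Emit:
servo_tool(deltas=[[0,-0.2,0,0,0,0],[0,0,0,0,0,0]])

```text
time_s: 10.5
tool_pos: [506.9, -282.1, -1.0]
orientation: [-0.531, 0.467, 0.533, 0.465]
wrist_force: [-7.1, -5.2, -1.3]
grip_width: 0.6
```

```bash
python3 s.py
```

```text
10.5 cl [ -98.16 -177.8    -0.98] F -7.699502770934969 -4.194276877807942 -1.3136094832357772 0.5669168763715793
```

Emit:
servo_tool(deltas=[[0,-0.2,0,0,0,0],[0,0,0,0,0,0]])

```text
time_s: 10.75
tool_pos: [508.9, -281.8, -1.0]
orientation: [-0.531, 0.467, 0.533, 0.465]
wrist_force: [-6.8, -5.0, -1.1]
grip_width: 0.7
```

Emit:
servo_tool(deltas=[[0,-0.2,0,0,0,0],[0,0,0,0,0,0]])

```text
time_s: 11.0
tool_pos: [511.0, -281.4, -1.1]
orientation: [-0.531, 0.467, 0.533, 0.465]
wrist_force: [-6.1, -4.3, -0.8]
grip_width: 0.7
```

Emit:
servo_tool(deltas=[[0,-0.2,0,0,0,0],[0,0,0,0,0,0]])

```text
time_s: 11.25
tool_pos: [513.0, -281.1, -1.1]
orientation: [-0.531, 0.467, 0.533, 0.465]
wrist_force: [-6.2, -4.1, -1.4]
grip_width: 0.4
```

Emit:
servo_tool(deltas=[[0,-0.2,0,0,0,0],[0,0,0,0,0,0]])

```text
time_s: 11.5
tool_pos: [515.1, -280.8, -1.1]
orientation: [-0.531, 0.467, 0.533, 0.465]
wrist_force: [-5.6, -4.2, -1.0]
grip_width: 0.3
```

```bash
python3 s.py
```

```text
11.5 cl [ -89.89 -177.59   -1.09] F -6.089152760396417 -3.399756016193814 -0.9979788647511831 0.29253482820781246
```

Emit:
servo_tool(deltas=[[0,-0.2,0,0,0,0],[0,0,0,0,0,0]])

```text
time_s: 11.75
tool_pos: [517.1, -280.4, -1.1]
orientation: [-0.531, 0.467, 0.533, 0.465]
wrist_force: [-6.5, -4.1, -0.6]
grip_width: 0.5
```

Emit:
servo_tool(deltas=[[0,-0.2,0,0,0,0],[0,0,0,0,0,0]])

```text
time_s: 12.0
tool_pos: [519.2, -280.1, -1.2]
orientation: [-0.531, 0.467, 0.533, 0.465]
wrist_force: [-5.1, -4.7, -0.6]
grip_width: 0.3
```

Emit:
servo_tool(deltas=[[0,-0.2,0,0,0,0],[0,0,0,0,0,0]])

```text
time_s: 12.25
tool_pos: [521.4, -279.7, -1.1]
orientation: [-0.531, 0.467, 0.532, 0.465]
wrist_force: [-4.9, -3.6, -1.5]
grip_width: 0.3
```

```bash
python3 s.py
```

```text
12.25 cl [ -83.51 -177.33   -1.14] F -5.29079384450317 -2.920010478428827 -1.512177420669074 0.3010771497240751
```

Emit:
servo_tool(deltas=[[0,-0.2,0,0,0,0],[0,0,0,0,0,0]])

```text
time_s: 12.5
tool_pos: [523.4, -279.3, -1.2]
orientation: [-0.531, 0.467, 0.532, 0.465]
wrist_force: [-4.7, -3.2, -1.9]
grip_width: 0.4
```

Emit:
servo_tool(deltas=[[0,-0.2,0,0,0,0],[0,0,0,0,0,0]])

```text
time_s: 12.75
tool_pos: [525.6, -278.9, -1.2]
orientation: [-0.531, 0.467, 0.532, 0.466]
wrist_force: [-4.2, -2.9, -1.3]
grip_width: 0.3
```

Emit:
servo_tool(deltas=[[0,-0.2,0,0,0,0],[0,0,0,0,0,0]])

```text
time_s: 13.0
tool_pos: [527.8, -278.5, -1.1]
orientation: [-0.531, 0.467, 0.532, 0.466]
wrist_force: [-4.4, -2.6, -1.5]
grip_width: 0.6
```

```bash
python3 s.py
```

```text
13.0 cl [ -76.96 -176.95   -1.14] F -4.664435937067938 -1.989630500704766 -1.4983205227308136 0.6435654395743389
```

Emit:
servo_tool(deltas=[[0,-0.2,0,0,0,0],[0,0,0,0,0,0]])

```text
time_s: 13.25
tool_pos: [530.1, -278.0, -1.0]
orientation: [-0.531, 0.466, 0.532, 0.466]
wrist_force: [-3.6, -3.6, -2.3]
grip_width: 0.4
```

Emit:
servo_tool(deltas=[[0,-0.2,0,0,0,0],[0,0,0,0,0,0]])

```text
time_s: 13.5
tool_pos: [532.7, -277.3, -0.5]
orientation: [-0.531, 0.466, 0.532, 0.466]
wrist_force: [-3.0, -1.4, -2.1]
grip_width: 0.3
```

Emit:
servo_tool(deltas=[[0,-0.2,0,0,0,0],[0,0,0,0,0,0]])

```text
time_s: 13.75
tool_pos: [535.1, -277.1, -0.2]
orientation: [-0.532, 0.466, 0.532, 0.466]
wrist_force: [-2.1, 1.0, -2.2]
grip_width: 0.7
```

```bash
python3 s.py
python3 - <<'E'
from h import *
g=shot('scene','s6')
a=cv2.resize(g['frame'][165:265,230:350],(720,600),interpolation=cv2.INTER_CUBIC);cv2.imwrite('pics/s6c.png',a)
E
```

```text
13.75 cl [ -69.53 -176.57   -0.19] F -1.9109421927062726 1.221109972352489 -2.159149451548051 0.7391241064422267
```

View pics/s6c.png

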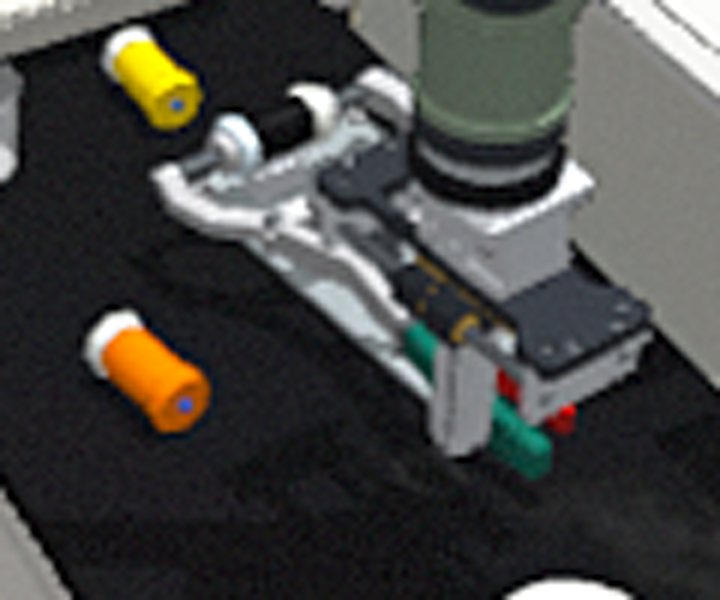

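The force has fallen to about 2 N, so the handle is going over centre. I'll look for the stop in small steps.

Emit:
servo_tool(deltas=[[0,-0.2,0,0,0,0],[0,0,0,0,0,0]])

```text
time_s: 14.05
tool_pos: [537.3, -277.2, 0.1]
orientation: [0.532, -0.466, -0.532, -0.466]
wrist_force: [-2.1, 1.9, -0.9]
grip_width: 0.5
```

```bash
python3 s.py
```

```text
14.05 cl [ -67.37 -176.97    0.08] F -1.8430842243989376 2.174283120397168 -0.8990788122438518 0.5035641792510224
```

Emit:
servo_tool(deltas=[[0,-0.15,0,0,0,0],[0,0,0,0,0,0]])

```text
time_s: 14.3
tool_pos: [538.9, -277.4, 0.2]
orientation: [0.532, -0.466, -0.531, -0.466]
wrist_force: [-0.9, 0.2, -0.7]
grip_width: 0.5
```

Emit:
servo_tool(deltas=[[0,-0.15,0,0,0,0],[0,0,0,0,0,0]])

```text
time_s: 14.55
tool_pos: [540.4, -277.3, 0.2]
orientation: [0.532, -0.466, -0.531, -0.466]
wrist_force: [-0.9, 0.2, -0.1]
grip_width: 0.3
```

```bash
python3 s.py
```

```text
14.55 cl [ -64.27 -177.46    0.18] F -0.876819731289119 0.33693316161171993 -0.12587135527969096 0.34369068816223636
```

Emit:
servo_tool(deltas=[[0,-0.15,0,0,0,0],[0,0,0,0,0,0]])

```text
time_s: 14.8
tool_pos: [541.9, -277.2, 0.2]
orientation: [0.532, -0.466, -0.531, -0.466]
wrist_force: [0.4, -0.5, 0.3]
grip_width: 0.3
```

Emit:
servo_tool(deltas=[[0,-0.15,0,0,0,0],[0,0,0,0,0,0]])

```text
time_s: 15.05
tool_pos: [543.4, -277.0, 0.1]
orientation: [0.532, -0.466, -0.531, -0.466]
wrist_force: [-1.1, -0.2, -0.2]
grip_width: 0.5
```

```bash
python3 s.py
```

```text
15.05 cl [ -61.3  -177.49    0.14] F -1.072417250218242 -0.09362843492094357 -0.19951640621230562 0.4885761485524143
```

Emit:
servo_tool(deltas=[[0,-0.15,0,0,0,0],[0,0,0,0,0,0]])

```text
time_s: 15.3
tool_pos: [544.7, -276.6, 0.0]
orientation: [0.532, -0.466, -0.531, -0.466]
wrist_force: [0.6, 0.4, -0.2]
grip_width: 0.5
```

Emit:
servo_tool(deltas=[[0,-0.15,0,0,0,0],[0,0,0,0,0,0]])

```text
time_s: 15.55
tool_pos: [545.9, -276.3, -0.1]
orientation: [0.532, -0.466, -0.532, -0.466]
wrist_force: [-0.0, 0.4, 0.1]
grip_width: 0.5
```

```bash
python3 s.py
python3 - <<'E'
from h import *
np.set_printoptions(precision=1,suppress=True)
g=shot('scene','s7');w=shot('wrist','w7')
a=cv2.resize(g['frame'][165:265,230:350],(720,600),interpolation=cv2.INTER_CUBIC);cv2.imwrite('pics/s7c.png',a)
a=cv2.resize(w['frame'][150:300,60:320],(780,450),interpolation=cv2.INTER_CUBIC);cv2.imwrite('pics/w7c.png',a)
E
```

```text
15.55 cl [ -58.74 -177.13   -0.14] F 0.03894347080649062 0.40542223151319023 0.08780058821263349 0.5009187646106712
```

View pics/s7c.png

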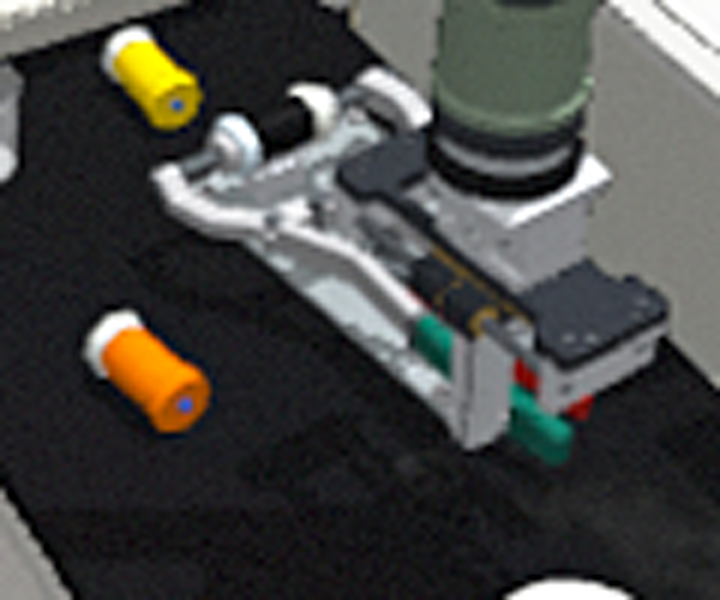

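View pics/w7c.png

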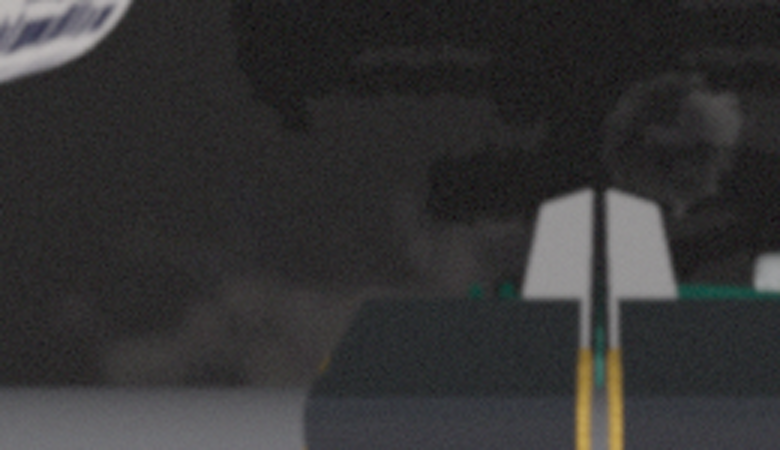

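Emit:
servo_tool(deltas=[[0,-0.1,0,0,0,0],[0,0,0,0,0,0]])

```text
time_s: 15.9
tool_pos: [546.7, -276.1, -0.2]
orientation: [-0.532, 0.466, 0.532, 0.466]
wrist_force: [0.3, -0.7, 0.7]
grip_width: 0.7
```

Emit:
servo_tool(deltas=[[0,-0.1,0,0,0,0],[0,0,0,0,0,0]])

```text
time_s: 16.15
tool_pos: [546.9, -276.0, -0.2]
orientation: [-0.531, 0.466, 0.532, 0.466]
wrist_force: [-2.3, -0.4, 1.6]
grip_width: 0.3
```

```bash
python3 s.py
python3 - <<'E'
from h import *
np.set_printoptions(precision=1,suppress=True)
for n in('s6','s7'):
    g=load(n)
    for q in [(540,462),(520,450),(560,440),(570,445),(545,430)]:
        p=px(g,230+q[0]/6,165+q[1]/6);print(n,q,tocl(p))
E
```

```text
16.15 cl [ -57.69 -177.02   -0.24] F -2.325787807018107 -0.12194412588440004 1.6306972987918025 0.2656800595143504
s6 (540, 462) [ -54.1 -225.7   52.9]
s6 (520, 450) [ -56.6 -213.5   52.9]
s6 (560, 440) [   4.3 -183.8    0.5]
s6 (570, 445) [   6.4 -189.5    0.2]
s6 (545, 430) [   4.  -172.4   -1. ]
s7 (540, 462) [ -16.6 -190.8    1.9]
s7 (520, 450) [ -19.1 -177.8    1.6]
s7 (560, 440) [ -39.  -223.3   57.8]
s7 (570, 445) [ -31.  -223.2   49.5]
s7 (545, 430) [ -43.5 -216.5   61.9]
```

Emit:
servo_tool(deltas=[[0,-0.1,0,0,0,0],[0,0,0,0,0,0]])

```text
time_s: 16.4
tool_pos: [547.2, -276.0, -0.2]
orientation: [-0.531, 0.467, 0.533, 0.465]
wrist_force: [-5.5, 0.0, 2.3]
grip_width: 0.5
```

```bash
python3 s.py
```

```text
16.4 cl [ -57.39 -177.03   -0.22] F -5.404262969062202 0.7274727550042474 2.3259865452619297 0.49887656214859044
```

Emit:
servo_tool(deltas=[[0,0.5,0,0,0,0],[0,1.0,0,0,0,0],[0,1.5,0,0,0,0],[-4.0,0,0,0,0,0],[-5.0,0,0,0,0,0],[0,3.0,0,0,0,0]])

```text
time_s: 17.15
tool_pos: [493.1, -286.7, 95.5]
orientation: [0.536, -0.465, -0.528, -0.466]
wrist_force: [-0.2, -0.3, -0.1]
grip_width: 0.4
```

```bash
python3 s.py
python3 - <<'E'
from h import *
np.set_printoptions(precision=1,suppress=True)
g=shot('scene','s8');w=shot('wrist','w8')
a=cv2.resize(g['frame'][165:265,230:350],(720,600),interpolation=cv2.INTER_CUBIC);cv2.imwrite('pics/s8c.png',a)
E
```

```text
17.15 cl [-112.41 -180.6    95.47] F -0.2612724396970151 -0.23561686542868454 -0.09044504441478657 0.3944403613260194
```

View pics/s8c.png

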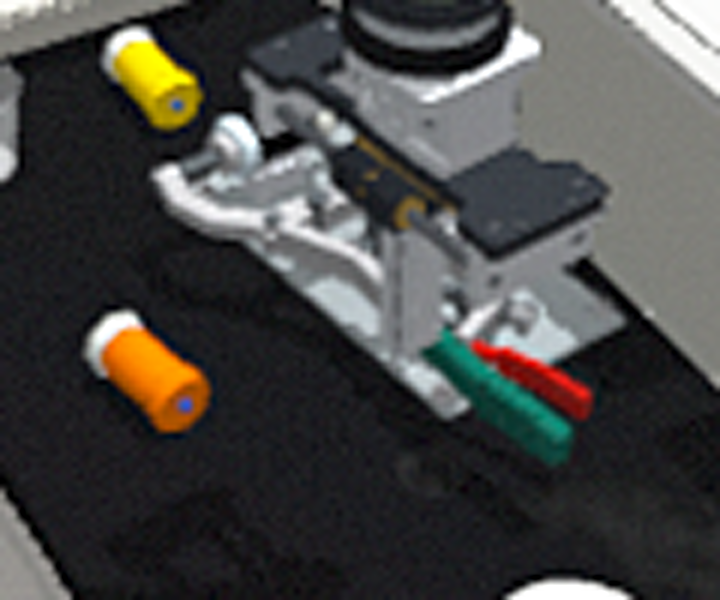

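View pics/w8.png

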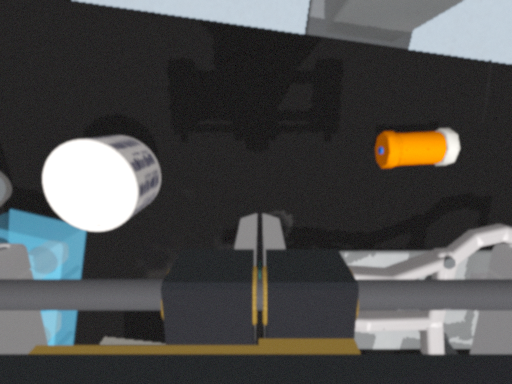

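The handle stays locked, with its end at crop (570,445). The red tab runs from about (500,355) to (588,400).

Run:
```python
from h import *
np.set_printoptions(precision=1,suppress=True)
g=load('s8')
for q in [(570,440),(555,435),(480,365),(585,395),(575,390),(560,378),(540,370),(520,360),(515,305),(530,310)]:
    p=px(g,230+q[0]/6,165+q[1]/6);print(q,tocl(p))
for p in [cl(-10,-200,59),cl(10,-203,40),cl(10,-190,40)]: print((proj(g,p)-[230,165])*6)
print(go(cl(12,-205,95),CY))
```

```text
(570, 440) [ -34.1 -225.5   56.8]
(555, 435) [ -42.5 -222.7   62.8]
(480, 365) [ -35.1 -157.3   57.1]
(585, 395) [  -7.  -207.2   58.8]
(575, 390) [  -9.5 -202.1   59.7]
(560, 378) [  -9.5 -190.7   59.5]
(540, 370) [ -11.6 -178.1   56.7]
(520, 360) [ -18.8 -169.9   61.4]
(515, 305) [  12.8 -131.1   55.4]
(530, 310) [  13.8 -141.6   59. ]
[571.3 389.1]
[599.9 403.3]
[583.  389.3]
[array([ -0.4, -13. ,  -2.8]), array([-0., -0.,  0.])]
```

Emit:
servo_tool(deltas=[[0,-4.5,-1.2,0,0,0],[0,-4.5,-1.2,0,0,0],[0,-4.1,0,0,0,0],[0,0,0,0,0,0]])

```text
time_s: 17.75
tool_pos: [624.0, -289.3, 88.2]
orientation: [-0.532, 0.465, 0.532, 0.466]
wrist_force: [0.1, 0.2, 0.3]
grip_width: 0.5
```

```bash
python3 s.py
python3 - <<'E'
from h import *
print(go(cl(14,-203,4),CY))
E
```

```text
17.75 cl [  17.01 -200.2    88.21] F 0.15139585685437199 0.18778380433615732 0.3468641825365103 0.5224199657053814
[array([ 8.42,  0.3 , -0.29]), array([0.002, 0.001, 0.   ])]
```

Emit:
servo_tool(deltas=[[2.8,0.2,-0.2,0,0,0],[2.8,0,0,0,0,0],[2.6,0,0,0,0,0],[0,0,0,0,0,0]])

```text
time_s: 18.25
tool_pos: [616.7, -290.9, 4.2]
orientation: [-0.529, 0.467, 0.534, 0.466]
wrist_force: [-0.1, 0.3, 0.3]
grip_width: 0.5
```

```bash
python3 s.py
python3 - <<'E'
from h import *
g=shot('scene','s9')
a=cv2.resize(g['frame'][165:265,230:350],(720,600),interpolation=cv2.INTER_CUBIC);cv2.imwrite('pics/s9c.png',a)
E
```

```text
18.25 cl [   9.6  -200.85    4.17] F -0.0974356443014366 0.2824422635537715 0.33838667297520375 0.48998594802530143
```

View pics/s9c.png

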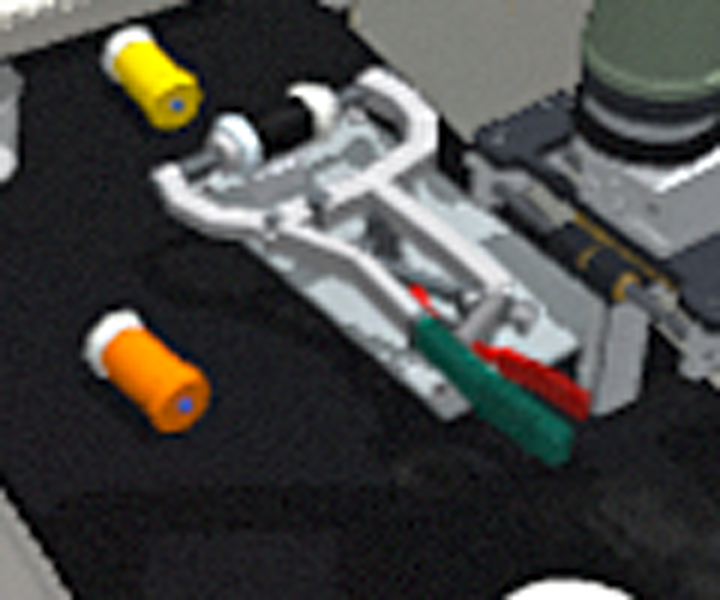

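Run:
```python
from h import *
g=shot('top','t9')
a=np.hstack([cv2.resize(load(n)['frame'][135:205,235:275],(343,600),interpolation=cv2.INTER_CUBIC) for n in('top0','t9')]);cv2.imwrite('pics/t9c.png',a)
a=np.hstack([cv2.resize(load(n)['frame'][175:200,255:295],(400,250),interpolation=cv2.INTER_CUBIC) for n in('scene0','s9')]);cv2.imwrite('pics/s9d.png',a)
```

```text
(no output)
```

View pics/t9c.png

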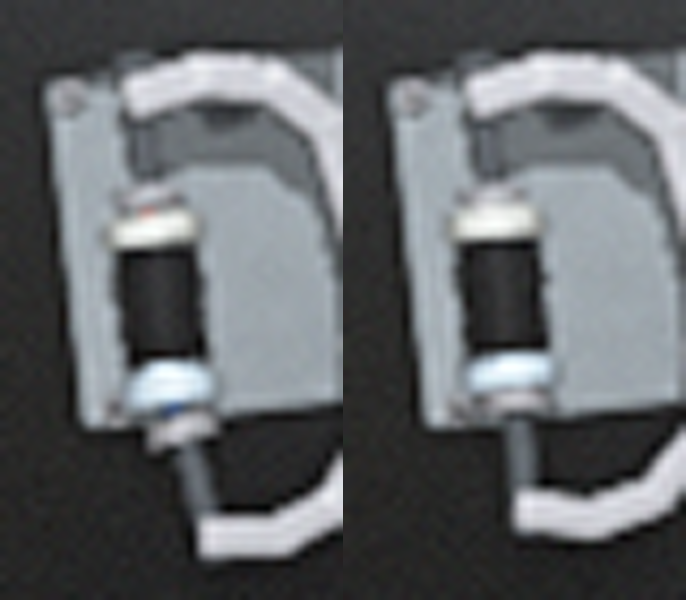

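View pics/s9d.png

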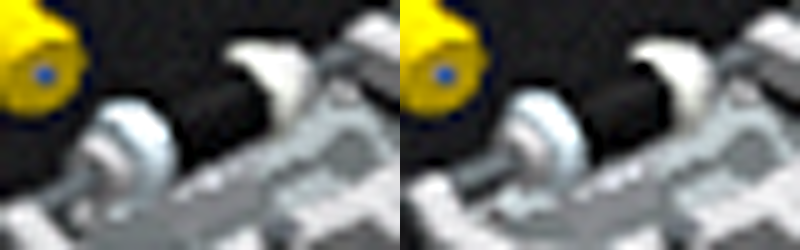

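Emit:
servo_tool(deltas=[[0,0.6,0,0,0,0],[0,0.6,0,0,0,0]])

```text
time_s: 18.6
tool_pos: [609.2, -294.9, 9.4]
orientation: [0.533, -0.466, -0.531, -0.466]
wrist_force: [0.7, -0.6, 0.5]
grip_width: 0.5
```

Emit:
servo_tool(deltas=[[0,0.4,0,0,0,0],[0,0.4,0,0,0,0]])

```text
time_s: 18.85
tool_pos: [600.9, -295.7, 8.6]
orientation: [0.532, -0.466, -0.531, -0.466]
wrist_force: [0.3, -0.5, 0.4]
grip_width: -0.1
```

```bash
python3 s.py
```

```text
18.85 cl [  -6.76 -203.53    8.57] F 0.2430635231033175 -0.5050640142378916 0.4389985389215425 -0.0725524283473006
```

Run:
```python
from h import *
g=shot('scene','s10')
a=cv2.resize(g['frame'][195:265,280:350],(600,600),interpolation=cv2.INTER_CUBIC);cv2.imwrite('pics/s10c.png',a)
```

```text
(no output)
```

View pics/s10c.png

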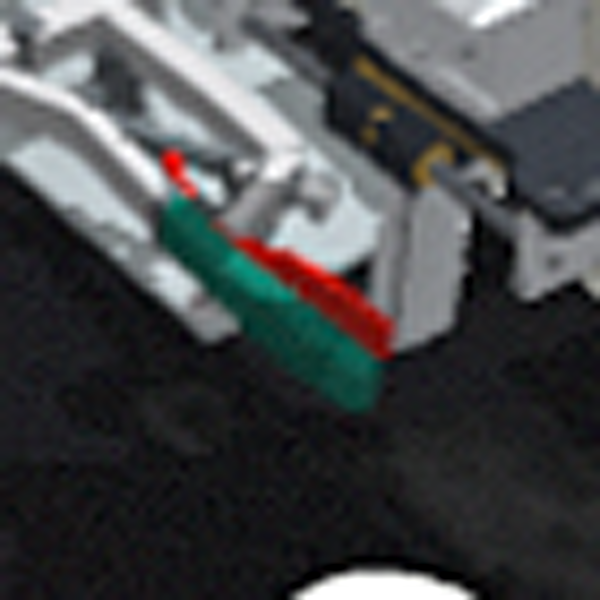

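Emit:
servo_tool(deltas=[[0.3,0.4,0,0,0,0],[0,0.4,0,0,0,0]])

```text
time_s: 19.15
tool_pos: [591.9, -295.9, 4.2]
orientation: [-0.531, 0.466, 0.532, 0.466]
wrist_force: [0.0, -0.4, -0.6]
grip_width: 0.7
```

Emit:
servo_tool(deltas=[[0,0.3,0,0,0,0],[0,0.3,0,0,0,0]])

```text
time_s: 19.4
tool_pos: [586.3, -296.9, 4.6]
orientation: [-0.531, 0.466, 0.532, 0.466]
wrist_force: [-0.3, 0.4, 0.2]
grip_width: 0.7
```

```bash
python3 s.py
python3 - <<'E'
from h import *
g=shot('scene','s11')
a=cv2.resize(g['frame'][165:265,230:350],(720,600),interpolation=cv2.INTER_CUBIC);cv2.imwrite('pics/s11c.png',a)
E
```

```text
19.4 cl [ -21.34 -202.87    4.62] F -0.22124397806015403 0.47308227459308694 0.207634682559238 0.7064067546551153
```

View pics/s11c.png

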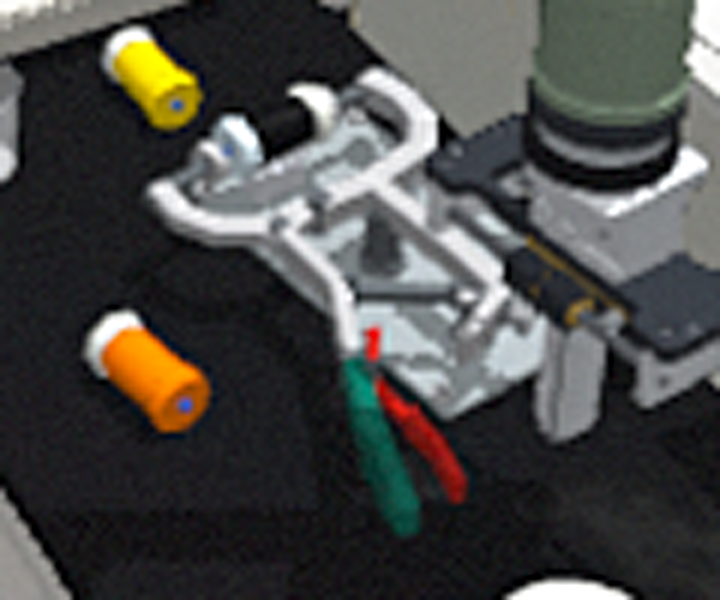

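Tripped: the handle flew open and the jaw pulled off the cassette. I'll lift, open the fingers partly and go over the cassette.

Emit:
servo_tool(deltas=[[-5,0,0,0,0,0],[-5,0,0,0,0,0],[-2,0.5,4,0,0,0],[0,0.5,6,0,0,0],[0,0,6,0,0,0],[0,0,6,0,0,0],[0,0,3,0,0,0],[0,0,0,0,0,0]], fingers=0.3, force=15)

```text
time_s: 20.45
tool_pos: [543.7, -48.5, 125.0]
orientation: [-0.533, 0.465, 0.533, 0.465]
wrist_force: [-0.1, -0.1, -0.6]
grip_width: 66.1
```

```bash
python3 s.py
python3 - <<'E'
from h import *
np.set_printoptions(precision=1,suppress=True)
w=shot('wrist','w12');g=shot('scene','s12')
a=cv2.resize(g['frame'][130:250,230:350],(600,600),interpolation=cv2.INTER_CUBIC);cv2.imwrite('pics/s12c.png',a)
E
```

```text
20.45 cl [-31.16  48.94 124.99] F -0.0737847237854786 -0.04818283948437754 -0.6248277244250968 66.14678663339272
```

View pics/w12.png

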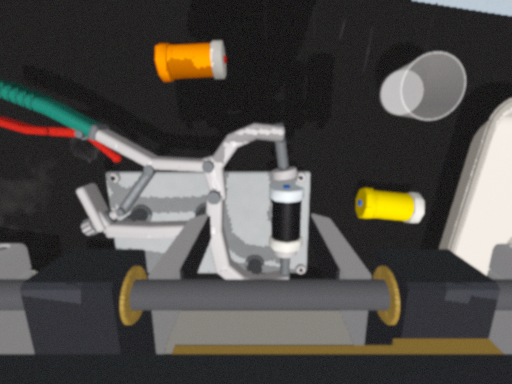

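View pics/s12c.png

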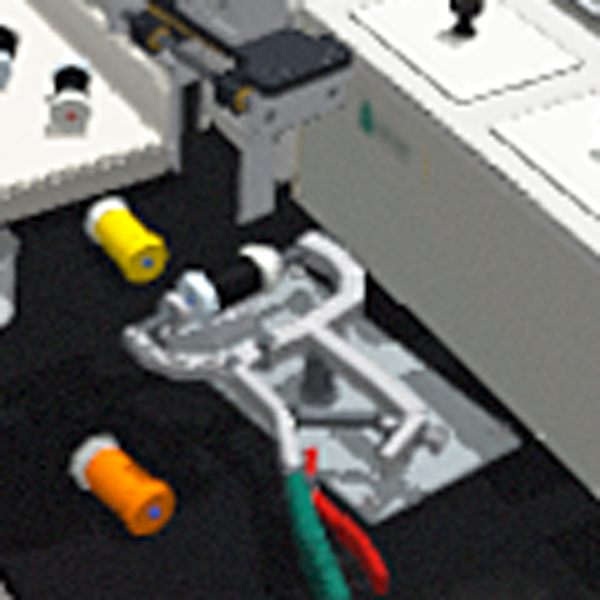

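The wrist view shows the cassette with its base at (287,191), black body from (287,203) to (286,240), cap at (286,246) and side edges at about u=271 and 302.

Run:
```python
from h import *
np.set_printoptions(precision=1,suppress=True)
w=load('w12')
for q in [(286,220),(286,205),(286,236),(274,220),(299,220),(286,246),(287,195)]:
    print(q,tocl(px(w,*q)),tocl(px(w,*q,66)))
a=cv2.resize(w['frame'][160:270,220:350],(780,660)[0:2]);cv2.imwrite('pics/w12c.png',cv2.resize(w['frame'][160:260,225:345],(720,600),interpolation=cv2.INTER_CUBIC))
```

```text
(286, 220) [-0.6 76.3 67.1] [-0.2 76.4 66. ]
(286, 205) [-16.8  75.8  67.7] [-16.3  75.9  66. ]
(286, 236) [17.3 76.8 66.3] [17.4 76.9 66. ]
(274, 220) [ 1.8 64.4 60.6] [-0.2 64.1 66. ]
(299, 220) [ 2.1 90.7 59.6] [-0.3 89.7 66. ]
(286, 246) [26.9 76.8 69.8] [28.7 77.2 66. ]
(287, 195) [-27.7  76.3  69.3] [-26.8  76.7  66. ]
```

View pics/w12c.png

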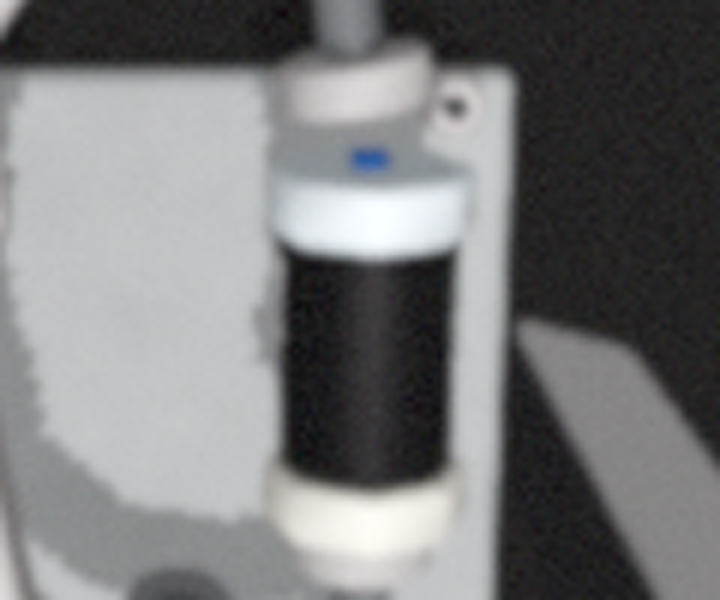

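Run:
```python
from h import *
print(go(cl(0,76.7,1.5),CY))
```

```text
[array([12.36, -3.07,  3.04]), array([ 0.001, -0.001,  0.   ])]
```

Emit:
servo_tool(deltas=[[0,-1.5,1.5,0,0,0],[0,-1.5,1.5,0,0,0],[3,0,0,0,0,0],[3,0,0,0,0,0],[0,0,0,0,0,0],[0,0,0,0,0,0]], fingers=0.36)

```text
time_s: 21.3
tool_pos: [571.3, -16.8, 65.7]
orientation: [0.532, -0.466, -0.531, -0.466]
wrist_force: [-0.2, 0.3, 1.0]
grip_width: 60.0
```

```bash
python3 s.py
python3 - <<'E'
from h import *
print(go(cl(0,76.7,1.5),CY))
E
```

```text
21.3 cl [ 0.29 76.86 65.69] F -0.13551188542248976 0.34950677349778886 0.957404356291645 60.00285980772324
[array([ 6.42,  0.04, -0.01]), array([ 0.   , -0.   ,  0.001])]
```

Aligned over the cassette. Descending with a force check.

Emit:
servo_tool(deltas=[[2,0,0,0,0,0],[2,0,0,0,0,0],[0,0,0,0,0,0]])

```text
time_s: 21.68
tool_pos: [569.9, -16.8, 24.9]
orientation: [-0.531, 0.466, 0.532, 0.466]
wrist_force: [0.6, 0.2, 0.4]
grip_width: 59.9
```

Emit:
servo_tool(deltas=[[1.2,0,0,0,0,0],[1.2,0,0,0,0,0],[0,0,0,0,0,0]])

```text
time_s: 22.05
tool_pos: [568.9, -16.7, -0.3]
orientation: [-0.531, 0.467, 0.532, 0.466]
wrist_force: [-1.2, 0.3, -0.0]
grip_width: 60.0
```

```bash
python3 s.py
python3 - <<'E'
from h import *
np.set_printoptions(precision=1,suppress=True)
w=shot('wrist','w13');g=shot('scene','s13')
a=cv2.resize(g['frame'][150:210,230:310],(800,600),interpolation=cv2.INTER_CUBIC);cv2.imwrite('pics/s13c.png',a)
E
```

```text
22.05 cl [-2.06 77.27 -0.29] F -1.1859888979637305 0.4808628112315253 -0.015682058598218755 59.97738153913344
```

View pics/w13.png

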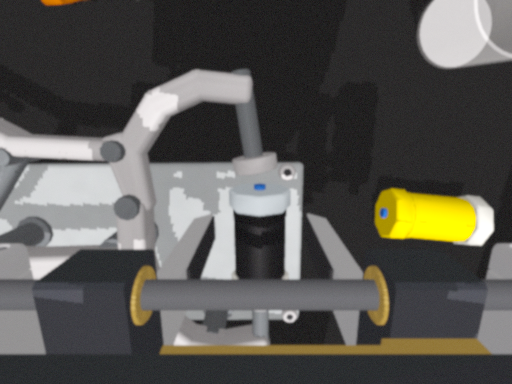

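View pics/s13c.png

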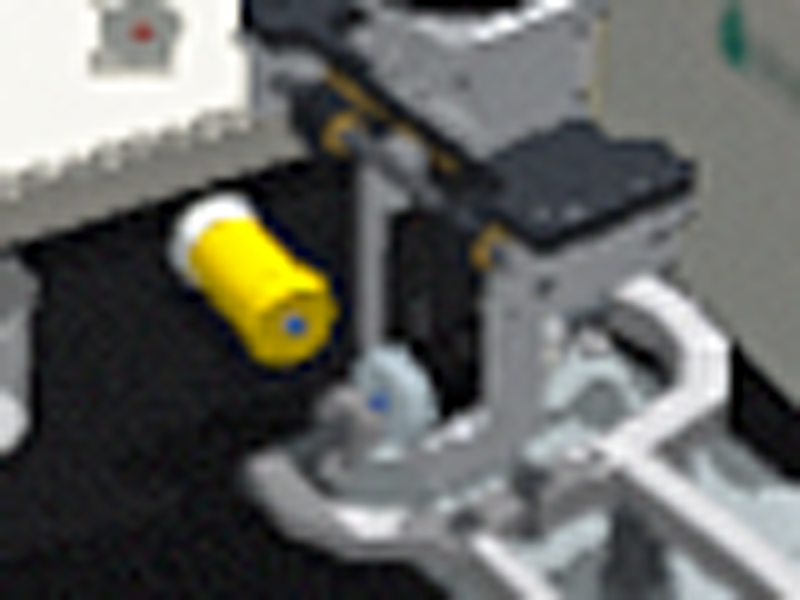

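Emit:
servo_tool(deltas=[[0,0,0,0,0,0],[0,0,0,0,0,0],[0,0,0,0,0,0],[0,0,0,0,0,0],[0,0,0,0,0,0]], fingers=1, force=20)

```text
time_s: 22.78
tool_pos: [570.1, -16.5, 1.1]
orientation: [-0.532, 0.466, 0.532, 0.466]
wrist_force: [0.7, 2.1, 3.2]
grip_width: 31.5
```

```bash
python3 s.py
```

```text
22.775 cl [-0.78 77.3   1.11] F 0.9757378399935046 1.9858581594572746 3.2056897000886924 31.48112193746931
```

Emit:
servo_tool(deltas=[[-0.6,0.1,0,0,0,0],[-1.0,0.2,0,0,0,0],[-2.5,0,0,0,0,0],[-4,0,0,0,0,0],[-4,0,0,0,0,0],[0,0,0,0,0,0]])

```text
time_s: 23.52
tool_pos: [570.6, -18.1, 126.7]
orientation: [0.535, -0.465, -0.529, -0.468]
wrist_force: [0.1, -0.1, -0.3]
grip_width: 31.3
```

```bash
python3 s.py
python3 - <<'E'
from h import *
np.set_printoptions(precision=1,suppress=True)
w=shot('wrist','w14');g=shot('scene','s14');t=shot('top','t14')
a=cv2.resize(g['frame'][100:210,200:330],(709,600),interpolation=cv2.INTER_CUBIC);cv2.imwrite('pics/s14c.png',a)
T=load('top0')
for q in[(68,140),(192,136)]:pass
cv2.imwrite('pics/tray.png',cv2.resize(T['frame'][125:225,55:205],(795,530),interpolation=cv2.INTER_CUBIC))
E
```

```text
23.525 cl [ -0.59  75.59 126.7 ] F 0.05767638393007565 -0.13281913191061467 -0.3138639709919633 31.317244358677076
```

View pics/s14c.png

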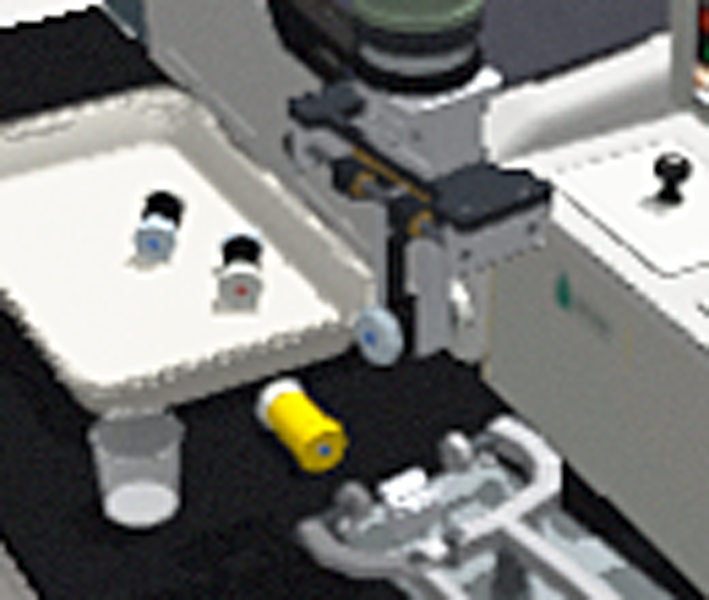

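View pics/w14.png

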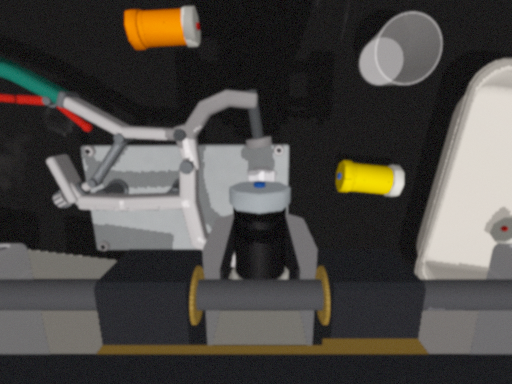

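View pics/tray.png

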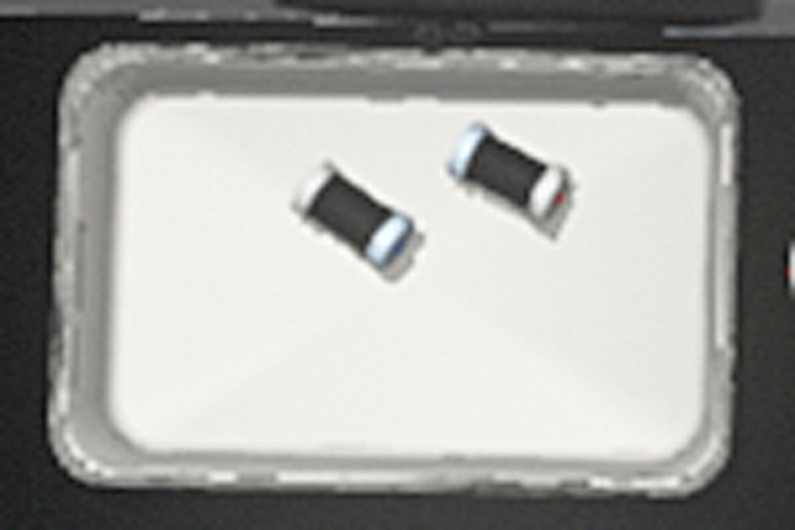

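Run:
```python
from h import *
np.set_printoptions(precision=1,suppress=True)
T=load('top0');f=lambda u,v,z:px(T,55+u/5.3,125+v/5.3,z)
for q in[(408,278),(408,455),(408,100),(110,278),(705,278),(480,368),(390,275)]:print(q,f(*q,2))
p=f(480,368,19);print(go([p[0],p[1],126],CY))
```

```text
(408, 278) [539.7 374.    2. ]
(408, 455) [432.1 369.8   2. ]
(408, 100) [648.6 378.2   2. ]
(110, 278) [534.6 553.7   2. ]
(705, 278) [544.8 193.8   2. ]
(480, 368) [486.1 328.3   2. ]
(390, 275) [541.2 384.9   2. ]
[array([-0.5,  3.5, 35. ]), array([ 0.,  0., -0.])]
```

Emit:
servo_tool(deltas=[[0,0.5,5,0,0,0],[0,0.5,5,0,0,0],[0,0.5,5,0,0,0],[0,0.5,5,0,0,0],[0,0.5,5,0,0,0],[0,0.5,5,0,0,0],[0,0.5,5,0,0,0],[0,0,0,0,0,0]])

```text
time_s: 24.68
tool_pos: [483.7, 327.3, 119.3]
orientation: [-0.532, 0.466, 0.534, 0.464]
wrist_force: [0.7, 0.1, -0.2]
grip_width: 31.3
```

Emit:
servo_tool(deltas=[[3,0,0,0,0,0],[3,0,0,0,0,0],[3,0,0,0,0,0],[2.5,0,0,0,0,0],[0,0,0,0,0,0],[0,0,0,0,0,0]])

```text
time_s: 25.42
tool_pos: [486.8, 324.5, 6.9]
orientation: [0.532, -0.467, -0.531, -0.466]
wrist_force: [0.6, 0.5, -0.3]
grip_width: 31.8
```

```bash
python3 s.py
python3 - <<'E'
from h import *
np.set_printoptions(precision=1,suppress=True)
print(state()['tool_pos'])
g=shot('scene','s15');t=shot('top','t15')
a=cv2.resize(g['frame'][80:200,160:310],(750,600),interpolation=cv2.INTER_CUBIC);cv2.imwrite('pics/s15c.png',a)
E
```

```text
25.425 cl [-38.89 426.2    6.91] F 0.6873275724829916 0.4008972799455386 -0.30421207858586136 31.82862601136382
[486.8 324.5   6.9]
```

View pics/s15c.png

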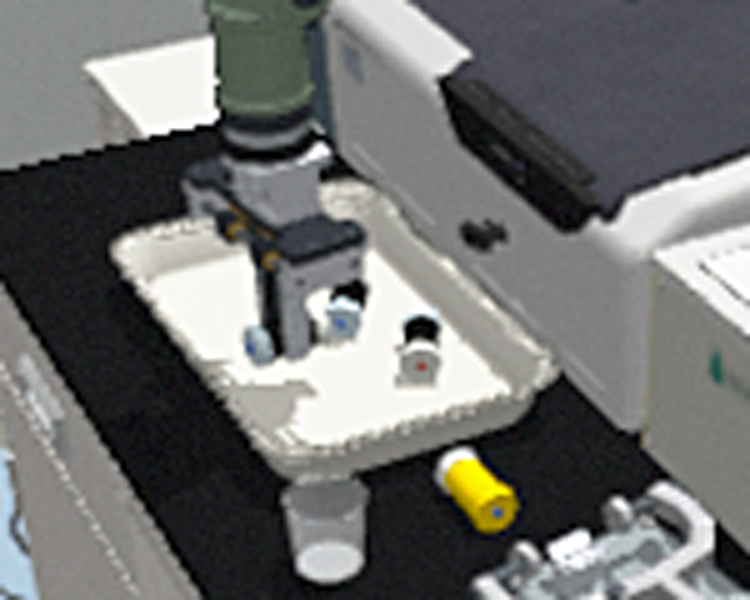

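Emit:
servo_tool(deltas=[[1.5,0,0,0,0,0],[1.2,0,0,0,0,0],[0,0,0,0,0,0]])

```text
time_s: 25.9
tool_pos: [484.8, 324.4, -22.0]
orientation: [-0.531, 0.467, 0.532, 0.465]
wrist_force: [0.2, 0.2, -0.2]
grip_width: 31.2
```

Emit:
servo_tool(deltas=[[0.4,0,0,0,0,0],[0.1,0,0,0,0,0],[0,0,0,0,0,0]])

```text
time_s: 26.28
tool_pos: [486.6, 325.2, -25.1]
orientation: [0.532, -0.466, -0.532, -0.466]
wrist_force: [-0.1, -0.2, -0.3]
grip_width: 31.6
```

Emit:
servo_tool(deltas=[[0.2,0,0,0,0,0],[0,0,0,0,0,0]])

```text
time_s: 26.52
tool_pos: [486.5, 325.1, -27.2]
orientation: [-0.532, 0.466, 0.532, 0.466]
wrist_force: [0.3, 0.7, -1.0]
grip_width: 31.4
```

```bash
python3 s.py
```

```text
26.525 cl [-39.16 426.89 -27.19] F 0.4264888639859703 0.6101805346206712 -1.0378233613801535 31.448519078992465
```

Emit:
servo_tool(deltas=[[0.15,0,0,0,0,0],[0,0,0,0,0,0]])

```text
time_s: 26.78
tool_pos: [486.4, 325.1, -28.8]
orientation: [-0.532, 0.466, 0.532, 0.466]
wrist_force: [1.1, 0.2, 0.4]
grip_width: 31.1
```

Emit:
servo_tool(deltas=[[0.1,0,0,0,0,0],[0,0,0,0,0,0]])

```text
time_s: 27.02
tool_pos: [486.6, 325.2, -29.2]
orientation: [0.532, -0.466, -0.532, -0.466]
wrist_force: [-1.2, -1.0, 3.0]
grip_width: 31.6
```

```bash
python3 s.py
```

```text
27.025 cl [-38.97 426.98 -29.2 ] F -1.329249186841633 -0.8466446620093351 3.0310829508896338 31.563745930029334
```

The 3 N upward force shows it touching the tray floor. Releasing.

Emit:
servo_tool(deltas=[[0,0,0,0,0,0],[0,0,0,0,0,0],[0,0,0,0,0,0],[0,0,0,0,0,0]], fingers=0.4)

```text
time_s: 27.52
tool_pos: [486.5, 325.2, -29.8]
orientation: [-0.532, 0.466, 0.532, 0.466]
wrist_force: [0.2, 0.7, -1.6]
grip_width: 56.3
```

Emit:
servo_tool(deltas=[[-1,0,0,0,0,0],[-2,0,0,0,0,0],[-4,0,0,0,0,0],[-5,0,0,0,0,0],[-3,3,0,0,0,0],[0,5,0,0,0,0],[0,0,0,0,0,0]])

```text
time_s: 28.4
tool_pos: [404.1, 314.3, 121.5]
orientation: [-0.532, 0.466, 0.532, 0.466]
wrist_force: [1.1, 1.1, 0.6]
grip_width: 56.4
```

```bash
python3 s.py
python3 - <<'E'
from h import *
w=shot('wrist','w16');g=shot('scene','s16');t=shot('top','t16')
a=cv2.resize(g['frame'][80:260,160:360],(667,600),interpolation=cv2.INTER_CUBIC);cv2.imwrite('pics/s16c.png',a)
a=cv2.resize(t['frame'][125:225,55:205],(795,530),interpolation=cv2.INTER_CUBIC);cv2.imwrite('pics/t16c.png',a)
E
```

```text
28.4 cl [-122.22  426.89  121.47] F 1.2488064494658233 0.9339808101821193 0.6034308323401311 56.43643090483849
```

View pics/s16c.png

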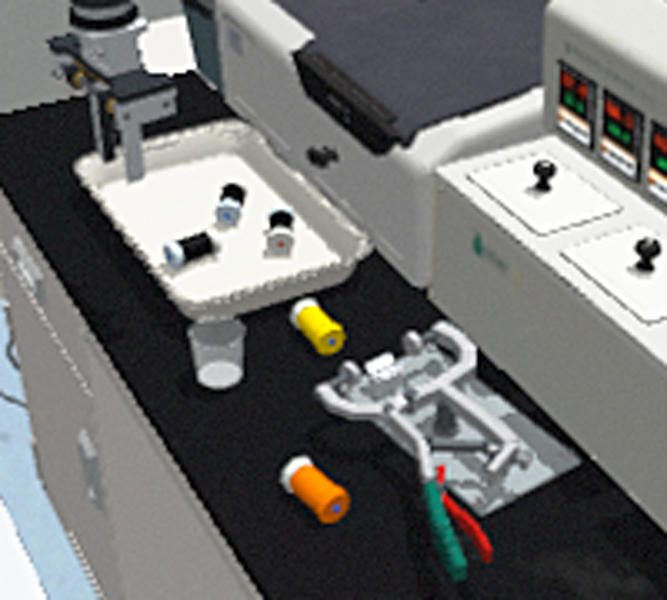

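View pics/w16.png

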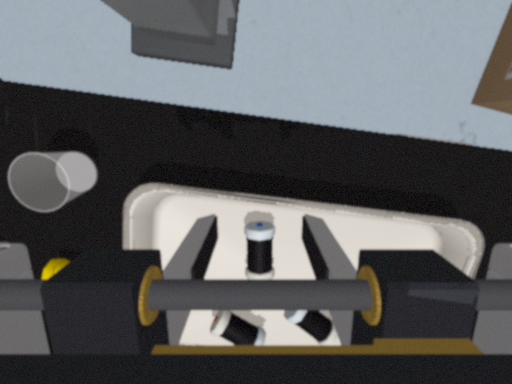

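View pics/t16c.png

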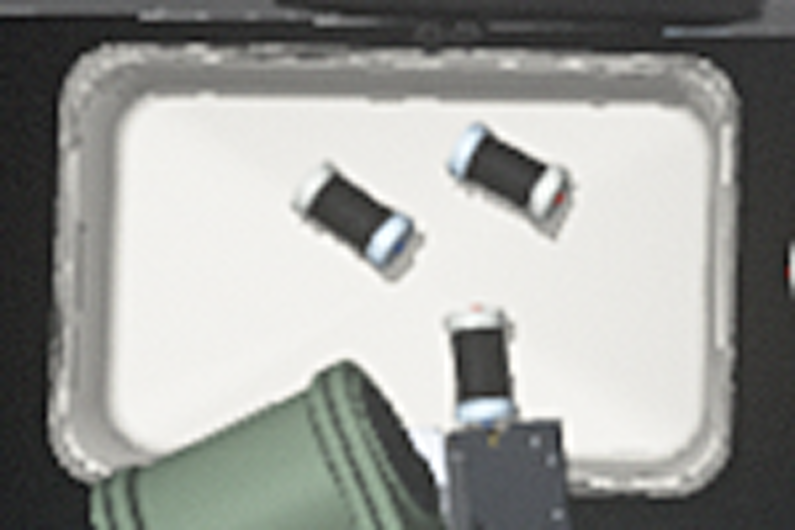

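The cassette lies flat and sealed in the near half of the tray, its neighbours haven't moved, the clamp is open, and the arm is clear.

```bash
python3 -c "
from plant import finish_job
print(finish_job())"
```

```text
the job is handed in; nothing more can be done
None
```

The job is done and handed in at about 28 s: the cassette was sealed in the clamp, released, and laid in the near half of the steel tray.

- **Closing the clamp:** The push on the green handle peaked at about 10–11 N and fell to about 0 over centre. I stopped at about 5 N against the stop, and the handle stayed locked when I backed away. The top view showed the cassette at about 66 mm, its sealed length.
- **Releasing it:** I pushed the red lever from its far side towards the green handle, and the handle and jaw sprang open. I felt almost no force on the lever, so the picture is what confirms it tripped.
- **Laying it down:** I gripped the cassette at 20 N and it measured 31.5 mm against the expected 32 mm. I lowered it until it touched the tray floor at 3 N and let go.

In the last pictures the cassette lies flat and closed in the tray. The two cassettes there, the sample cup and the orange and yellow look-alikes have not moved. The label roll was never approached, but my last close-up pictures did not include it.

**One disagreement:** the fingertips really end about 37 mm above the reported TCP position. Because of this, my first push passed over the handle without touching it. I checked the offset in two cameras and corrected for it in every later move.

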